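# Drive the epoxy-stuck hinge pin out of a tube clamp with a drift punch

## Robot

A 6-joint arm with a two-finger parallel gripper is mounted at the origin on the work surface. World frame = base frame: x ahead of the robot, y to its left, z up, the work surface at z = 0. Lengths are in m, angles in rad, forces in N, time in s.
With the tool pointing down it reaches from about 0.25 to 0.725 m from the base axis. Payload 4 kg.
Tool frame: the origin (TCP) lies on the centre line of the jaws, within the pads' length; the fingertips stand 25 mm ahead of it and the grasp point (between the pads) lies 6 mm ahead of it; z points along the fingers, x is the direction in which the jaws open and shut, and the axes are right-handed (so a half turn about z gives the same grasp; the last joint's range is limited). The gripper opens to 85 mm and grips with 20 to 120 N. Pads are 22 mm wide; open, the fingers measure 114 mm over their backs; the gripper's body (76 mm by 85 mm) begins 54 mm behind the grasp point. The pads swing forward as they close: fully open they stand 13 mm farther back than shut.
Start: joints at [-1.327, 0.241, 0.005, 1.335, 0, 1.571], TCP at [0.121, -0.485, 0.222] pointing down, gripper open.
Joint ranges: [-2.72, 2.72], [-1.05, 1.87], [-1.09, 1.28], [-1.99, 2.15], [-1.42, 1.44], [-3.14, 3.14]. Speed limits (rad/s): [2.79, 2.79, 3.14, 3.14, 3.14, 3.14].

## Interface

Orientations are given as a unit quaternion [x, y, z, w].
In Python, from workcell import bot, imaging, order gives the robot as it stands.
- The arm moves only by the tool carry_out, never from a script. Its argument "moves" is a list of rows, each a list of 5 numbers: the shift along the tool's x, y, z scaled (see below), then the turn about the tool's z scaled (see below), then the opening, from -1 (shut) to 1 (fully open). In form: [[tx, ty, tz, roll, hand], ...]. A call has 1 to 20 rows; each row is the pose to reach, as a shift and turn from the pose commanded when the call began, along the tool's axes at that moment; what a row does not reach only later rows make up. The controller multiplies each number of a shift by 0.1 m and each number of a turn by 90 degrees. A row lasts 1/10 s, in which the tool goes at most 50 mm and 8.59 degrees, less where a joint would pass 70% of its speed; a pose out of reach is approached as far as the arm can. A call with a number of a shift or a turn outside -1 to 1 is refused whole. A call with a gripper value outside its range is refused whole. The fingers move at their own pace and stop on an object; the grip force is fixed at half the most. Time passes only in rows, so rows that repeat a pose let the fingers close. It gives the time, the measured TCP pose, the force and the opening at its end, in the units of the state.
- bot.get_obs(): the state, without advancing time (a new reading comes with each control period).
- imaging.camera(name): name is "side" or "top"; returns the picture (420x560x3 uint8, red, green, blue); there is no depth.
- imaging.camera_model(name): a dict with "fovy" (degrees; the focal length in pixels is half the picture's height over the tangent of half this angle, whatever the lens; pixels are square), "cx", "cy" (the principal point, pixels), "eye" and "rotation" of the camera in the world. Camera axes: x right, y up, looking along -z (the intrinsics and any distortion apply to the point x, -y, -z); pixel columns grow to the right and rows downward; lengths in m; the calibration is good to about 2 mm. A picture is of the moment at which its call begins. camera_model takes no time and is no camera call.
- order.job_done(): hands the job in, once; it reports no verdict.
The state is a dict: "clock": time; "joint_pos": joint angles; "joint_vel": joint speeds; "tau": joint torques, N m; "eef_pos": TCP position; "tool_rot": TCP orientation; "ft_force": force on the tool from outside, world axes, zero at the start; "ft_torque": the same for the moment, N m; "grip_width": finger opening in m.
Only numpy, scipy, OpenCV 4.12 (cv2) and the standard library are available. Lean on these libraries where they do the work, as an engineer would, in place of code of your own. Each camera call takes 0.05 s, during which the arm holds its last target.

## Task

The hinge pin of the tube clamp has come part of the way and stuck in set epoxy, and the strap's ear behind it has sprung up out of line. Take the slim drift punch from the orange rest, feel for the ear's hole on the plain side, opposite the pin's head, bring the ear back into line with the punch, and push the pin right out so that it drops into the steel tray; then lay the punch back in the rest. Press gently against the clamp and only as hard on the pin as it needs, don't touch the pin or knock the clamp with the gripper, and leave everything else where it is.

Things in the scene. Friction and masses are not known exactly. Their poses are not given: they have to be found in the camera images.
- clamp: Hinged aluminium tube clamp with a blue strap, bolted to the bench: ring 88 mm outside diameter, 40 mm wide, on a base plate; 155 (x) x 70 (y) x 110 mm high. Origin on the bench under the ring's centre, z up. The hinge is on its +x side: axis parallel to y at x = 70, z = 66 mm, from y = -23 to +23 mm; three square knuckles 22 x 22 mm with a 9.4 mm bore.
- hinge_near (a point): Where the hinge axis meets the near face (clamp y = -23 mm), the plain side, where the punch goes in along the clamp's +y; axes as the clamp's. The near knuckle, a blue ear 15 mm thick, has sprung up out of line: its sharp-edged hole lies somewhere 2.5 to 10.5 mm straight above this point (not measured). With the punch in the hole the ear slides up or down at 2 to 4 N and stays put; round the hole is solid metal.
- hinge_far (a point): Where the hinge axis meets the far face, on the pin's head side, 46 mm beyond hinge_near: the pin comes out here along the clamp's +y. Its plain end starts 16 to 20 mm beyond hinge_near, in the middle knuckle, which grips it: pushing takes 8 to 20 N until that end is 30 mm in; then it slides freely and drops when the punch tip is 42 to 47 mm in.
- pin_mid (a point): The stuck hinge pin: steel, shank 9 mm in diameter, 42 mm long, dark round head 15 mm in diameter and 5 mm thick at its +y end; 28 g. This point is mid-shank on its axis: plain end 21 mm towards its -y, underside of the head 21 mm towards its +y.
- tray: Shallow open steel parts tray, fixed to the bench under the hinge and turned like the clamp: 90 (x) x 150 (y) mm, 22 mm high, walls 2 mm. Origin: centre of its underside. It lies under the hinge and beyond it on the pin-head side.
- punch_grip (a point): The slim drift punch: dark octagonal steel shaft 12 mm across flats, 100 mm long, then a bright round nose 7.5 mm in diameter, 53 mm long; 110 g. This point is its balance point on the axis, 90 mm behind the tip, 37 mm behind the shoulder: hold it here. Its y axis points to the tip. It starts level in a groove of the rest, tip to the rest's +y.
- punch_tip (a point): Centre of the flat end of the slim punch's nose.
- rest: Orange plastic tool rest, fixed: base 140 (x) x 80 (y) mm, two cross walls 8 mm thick at y = -32 and +32 mm, each with two flared grooves at x = -40 and +40 mm, floor at z = 42 mm, 18 mm wide, sides up to 55 mm. A punch lies along y across both walls (slim punch's axis at z = 48 mm); either punch may be in either groove. Origin: centre of the underside.
- stout_grip (a point): The other punch in the rest, too thick for the bore: red octagonal shaft 14 mm across flats, 100 mm, nose 13 mm in diameter, 45 mm long. This point is on its axis, 85 mm behind its tip.
- grain_a_mid (a point): Upright cardboard tube with a paper band and a grey, cored filling, 76 mm in diameter, 152 mm high; bystander. Point: its middle, half-way up.
- grain_b_mid (a point): Another such tube; bystander. Point: its middle, half-way up.
- grain_c_mid (a point): Another such tube, without the paper band; bystander. Point: its middle, half-way up.
- jar_mid (a point): White screw-top jar, 56 mm in diameter, 75 mm high; bystander. Point: its middle, half-way up.
- cup_mid (a point): Clear mixing cup, 60 mm in diameter, 55 mm high; bystander. Point: its middle, half-way up.
- wrench_mid (a point): Steel open-end wrench lying flat, 180 mm long; bystander. Point: its middle, half-way up.
Mind the look-alikes: they are no part of the job. What is shaped like the part that bears punch_grip but blue or yellow is not meant.

How it is judged:
On the way, in this order (a step that is already met when the one before it is completed fails the run):
1. with the punch's nose inside the bore from the plain side, the pin has been driven 6 mm towards its head (x of punch_tip in the frame of clamp between 0.066 and 0.074 m and z of punch_tip in the frame of clamp between 0.062 and 0.07 m and y of punch_tip in the frame of clamp between -0.002 and 0.03 m and distance of pin_mid from where it was at the start of the episode above 0.006 m), for 0.05 s.
2. the pin lies in the tray (x of pin_mid in the frame of tray between -0.045 and 0.045 m and y of pin_mid in the frame of tray between -0.075 and 0.075 m and z of pin_mid in the frame of tray between 0 and 0.034 m), for 0.2 s.
At the end, for the whole second after the job is handed in: The pin lies at rest in the steel tray, and the slim punch lies level and at rest in a groove of the orange rest, along it, within 25 mm of where it is centred (all of step 2 and linear speed of each of pin, punch below 0.02 m/s and y of punch_grip in the frame of rest between -0.025 and 0.025 m and x of punch_grip in the frame of rest between -0.055 and 0.055 m and z of punch_grip in the frame of rest between 0.043 and 0.053 m and angle between the y axis of punch_grip and the y axis of rest, either way round below 0.2 rad); the robot touches nothing.
It fails at once if the slim punch is pressed against the clamp (its face or the wall of the bore) with more than 25 N (contact force between punch and clamp above 25 N).
It fails at once if the punch is pressed on the pin with more than 40 N (contact force between punch and pin above 40 N).
It fails at once if the gripper or arm touches the pin (contact force between any of the fingers, the arm and pin above 0.5 N).
It fails at once if the gripper or arm knocks against the clamp (contact force between any of the fingers, the arm and clamp above 8 N).
It fails at once if the stout punch or another bystander is moved by more than 20 mm (distance of any of stout_grip, grain_a_mid, grain_b_mid, grain_c_mid, jar_mid, cup_mid, wrench_mid from where it was at the start of the episode above 0.02 m).
It also fails if it takes over 61 s, if anything falls off the work surface, if the arm or the gripper's body presses on something with over 40 N, if the wrist force passes 120 N, or if a joint passes its speed limit or range.

## Working session

There is one attempt and no reset: what is moved stays moved. The work goes in short steps, Python scripts to look and compute and a tool call to move; the robot and the scene stay as the last step left them, time stands still between calls to the robot, and variables do not carry over. Pictures are saved under pics/ and viewed, and the job is handed in when it is done.

Besides the shell and the picture viewer there is one more tool, called after "Call:" as name(argument=value, ...), one argument or row to a line, values as JSON. carry_out: Moves the arm, as the interface text tells. Its arguments: {"type":"object","properties":{"moves":{"type":"array","items":{"type":"array","items":{"type":"number","minimum":-1,"maximum":1}}}},"required":["moves"]}

```bash
ls; mkdir -p pics
python3 - <<'E'
from workcell import bot, imaging, order
import cv2
for n in("side","top"):
    m=imaging.camera_model(n);print(n,m)
    cv2.imwrite(f"pics/{n}0.png",imaging.camera(n)[:,:,::-1])
print(bot.get_obs())
E
```

```text
pics
side {'fovy': 51.95193716846575, 'cx': 278.95337466888935, 'cy': 212.41799902447366, 'eye': array([ 0.40960189, -0.890581  ,  0.84059243]), 'rotation': array([ 0.42927565, -0.02137953, -0.05472929,  0.90126025])}
top {'fovy': 51.655765685898615, 'cx': 281.87753607225807, 'cy': 217.6768411390608, 'eye': array([0.41481413, 0.04155163, 1.33147155]), 'rotation': array([ 0.02555821, -0.01802168, -0.7034694 ,  0.71003719])}
{'clock': 0.1, 'joint_pos': array([-1.32700004e+00,  2.41337806e-01,  3.84864409e-03,  1.33522347e+00,
       -2.52508123e-05,  1.57081024e+00]), 'joint_vel': array([ 0.00035344, -0.00207019,  0.00239329,  0.00055094, -0.00067139,
       -0.00095337]), 'tau': array([ 1.56953333e-04, -3.73137331e+01,  2.53010201e+01,  1.08220943e-02,
        1.78803037e-05,  5.72478086e-06]), 'eef_pos': array([ 0.12054215, -0.48463578,  0.221198  ]), 'tool_rot': array([ 7.87836835e-01, -6.15883271e-01, -7.62650252e-04, -5.80151619e-04]), 'ft_force': array([0.18417908, 0.65987741, 0.26756325]), 'ft_torque': array([0.00164797, 0.02962356, 0.00780449]), 'grip_width': 0.08520503162136345}
```

View pics/side0.png

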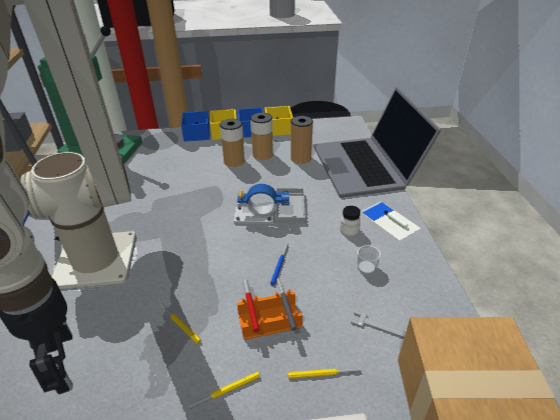

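View pics/top0.png

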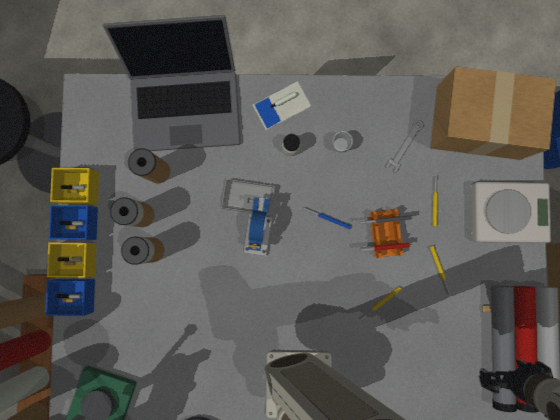

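```bash
cat > h.py <<'E'
import numpy as np, cv2
from scipy.spatial.transform import Rotation as R
from workcell import bot, imaging, order
def cam(n):
    m=imaging.camera_model(n); f=210/np.tan(np.radians(m['fovy'])/2)
    return m,f,R.from_quat(m['rotation']).as_matrix(),np.array(m['eye'])
def proj(n,P):
    m,f,r,e=cam(n); p=(np.atleast_2d(P)-e)@r
    return np.c_[m['cx']+f*p[:,0]/-p[:,2], m['cy']+f*p[:,1]/p[:,2]]
def onz(n,uv,z):
    m,f,r,e=cam(n); d=r@np.array([(uv[0]-m['cx'])/f,-(uv[1]-m['cy'])/f,-1]); return e+d*(z-e[2])/d[2]
def tri(us,ut):
    A=[];b=[]
    for n,uv in(("side",us),("top",ut)):
        m,f,r,e=cam(n); d=r@np.array([(uv[0]-m['cx'])/f,-(uv[1]-m['cy'])/f,-1]);d/=np.linalg.norm(d)
        M=np.eye(3)-np.outer(d,d);A.append(M);b.append(M@e)
    s=np.linalg.lstsq(np.vstack(A),np.hstack(b),rcond=None); return s[0],np.sqrt(s[1])
def crop(img,x0,y0,w,h,k,fn):
    cv2.imwrite(fn,cv2.resize(img[y0:y0+h,x0:x0+w],None,fx=k,fy=k,interpolation=cv2.INTER_CUBIC))
E
python3 - <<'E'
from h import *
s=cv2.imread("pics/side0.png");t=cv2.imread("pics/top0.png")
crop(s,215,170,100,70,8,"pics/s_clamp.png");crop(t,210,170,80,90,6,"pics/t_clamp.png")
crop(s,225,240,90,105,5,"pics/s_rest.png");crop(t,345,195,85,70,8,"pics/t_rest.png")
E
```

```text
(no output)
```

View pics/s_clamp.png

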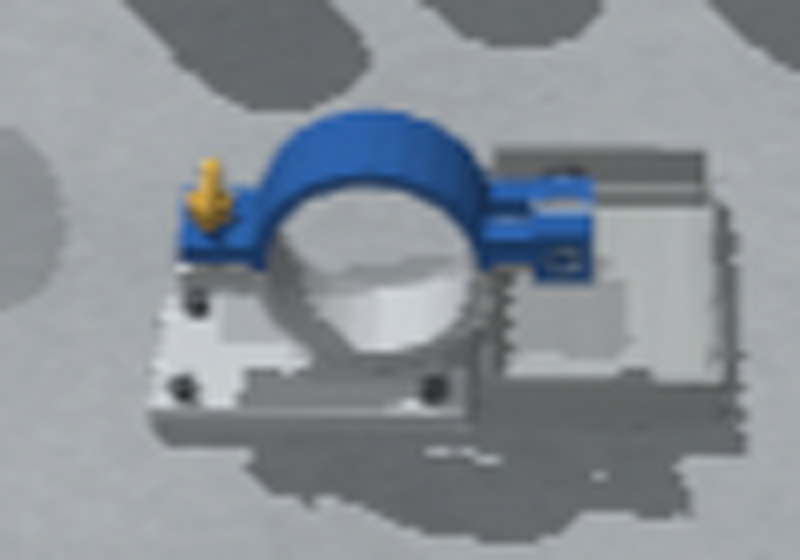

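View pics/t_clamp.png

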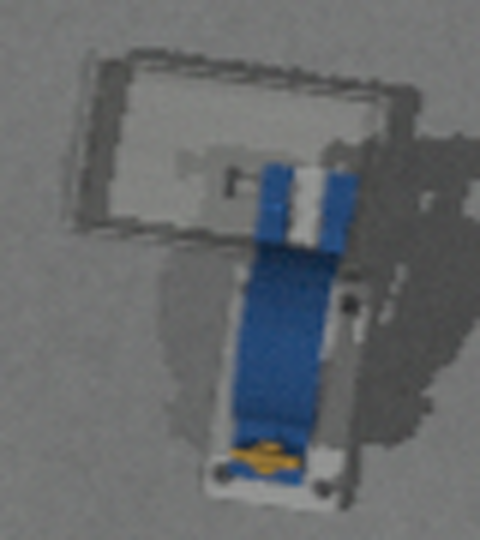

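View pics/s_rest.png

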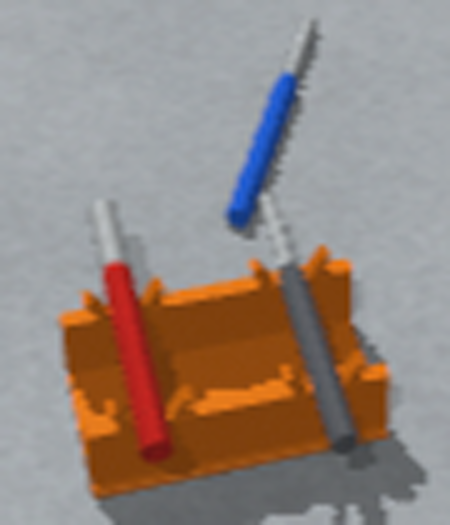

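View pics/t_rest.png

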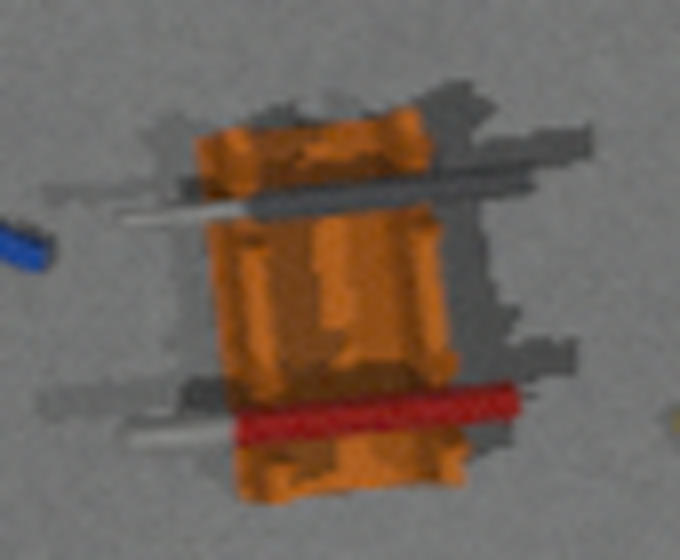

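Run:
```python
from h import *
# average several frames to cut noise
for n in("side","top"):
    a=np.mean([imaging.camera(n).astype(float) for _ in range(4)],0)[:,:,::-1]
    np.save(f"pics/{n}avg.npy",a)
t=np.clip(np.load("pics/topavg.npy")*1.7,0,255).astype(np.uint8)
crop(t,216,172,66,48,12,"pics/t_hinge.png")
crop(t,216,205,66,50,12,"pics/t_base.png")
s=np.load("pics/sideavg.npy").clip(0,255).astype(np.uint8)
crop(s,268,180,48,40,16,"pics/s_hinge.png")
# rough estimates
for a,b in(((278,279.4),(359.75,222.1)),((293.6,328.2),(411.5,217.9))): print(tri(a,b),onz("top",b,.048),onz("side",a,.048))
```

```text
(array([ 0.48392768, -0.17543142,  0.04418882]), array([0.00112168])) [ 0.48293176 -0.17475058  0.048     ] [ 0.4843638  -0.17884208  0.048     ]
(array([ 0.4990232 , -0.32669542,  0.0510752 ]), array([0.00349918])) [ 0.49674384 -0.32739424  0.048     ] [ 0.50186707 -0.32448946  0.048     ]
```

View pics/t_hinge.png

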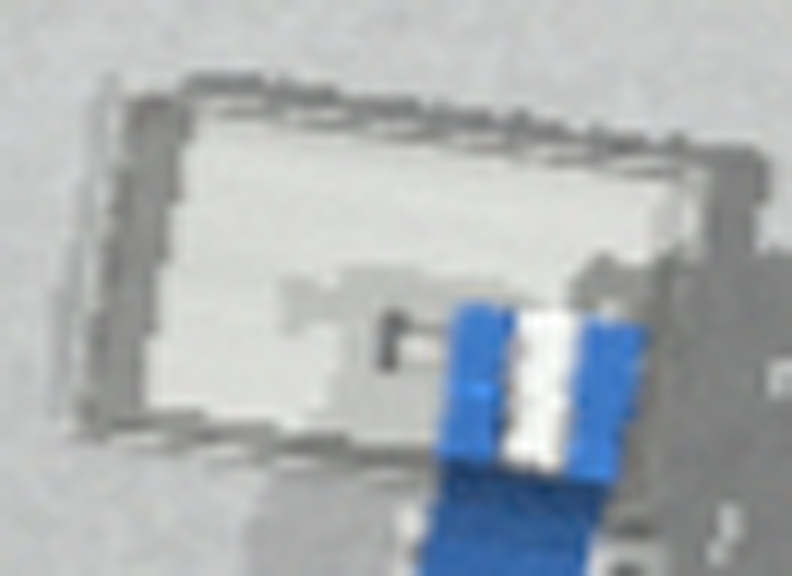

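View pics/t_base.png

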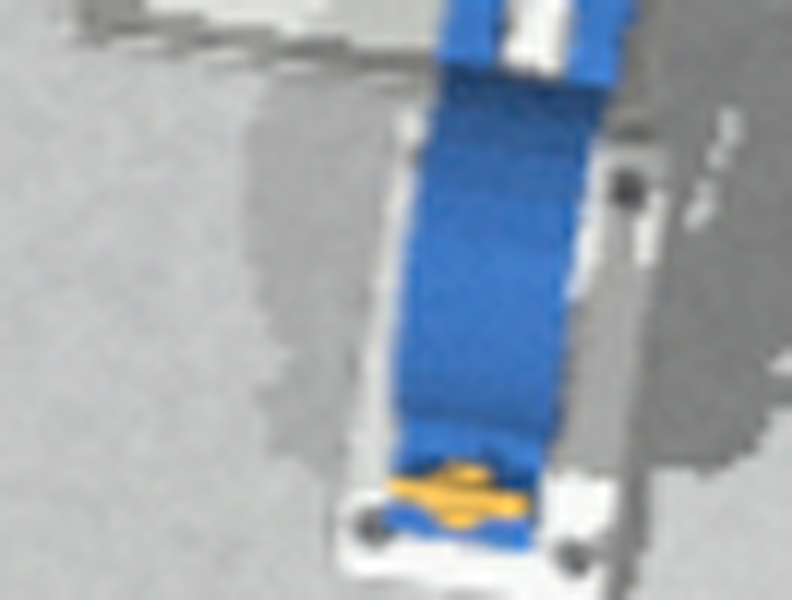

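View pics/s_hinge.png

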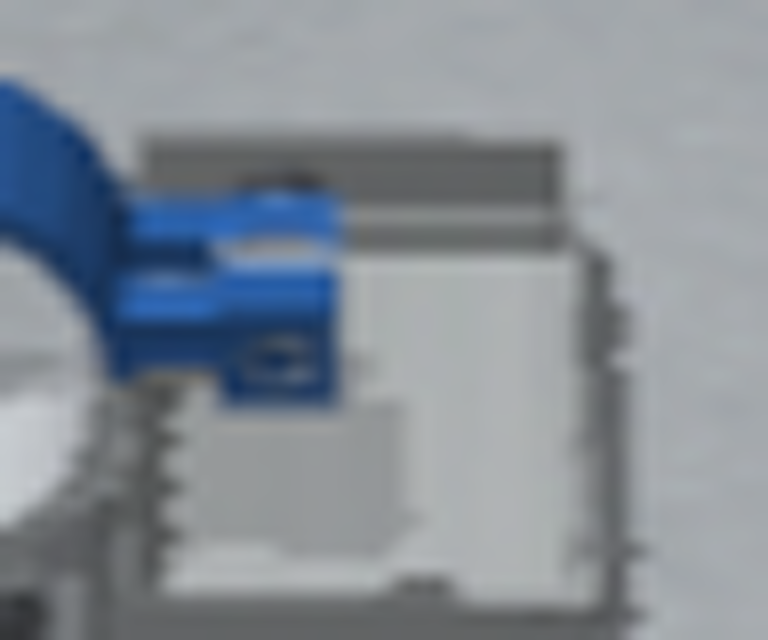

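Run:
```python
from h import *
np.set_printoptions(precision=4,suppress=True)
def T(x,y): return (216+x/12-.5+.04,172+y/12-.5+.04)
def ang(a,b): d=b-a; return np.degrees(np.arctan2(-d[0],d[1]))
a=onz("top",T(185,85),.022);b=onz("top",T(765,150),.022);print("tray +y yaw",ang(b,a),np.linalg.norm(a-b))
a=onz("top",T(160,415),.001);b=onz("top",T(440,450),.022);print(ang(b,a))
fe=[onz("top",T(*p),.077) for p in((455,302),(440,455),(515,310),(500,460))];print("far ear",np.array(fe))
for d in(.0025,.0065,.0105):
  ne=[onz("top",T(*p),.077+d) for p in((648,322),(620,482),(583,318),(567,470))];print("near ear",d,np.array(ne))
o=bot.get_obs();r=R.from_quat(o['tool_rot']);print(o['eef_pos'],r.as_matrix())
```

```text
tray +y yaw -5.967360229214539 0.148141111453521
-7.787769714522778
far ear [[0.5525 0.1385 0.077 ]
 [0.5153 0.1417 0.077 ]
 [0.5507 0.124  0.077 ]
 [0.5142 0.1271 0.077 ]]
near ear 0.0025 [[0.5478 0.0916 0.0795]
 [0.509  0.0979 0.0795]
 [0.5486 0.1073 0.0795]
 [0.5117 0.1107 0.0795]]
near ear 0.0065 [[0.5474 0.0914 0.0835]
 [0.5087 0.0977 0.0835]
 [0.5482 0.1071 0.0835]
 [0.5114 0.1105 0.0835]]
near ear 0.0105 [[0.5469 0.0913 0.0875]
 [0.5084 0.0975 0.0875]
 [0.5478 0.1069 0.0875]
 [0.5111 0.1103 0.0875]]
[ 0.1207 -0.4852  0.222 ] [[ 0.2414 -0.9704 -0.    ]
 [-0.9704 -0.2414  0.0001]
 [-0.0001 -0.     -1.    ]]
```

Call:
carry_out(
  moves=[
    [-0.3,-1,0,-0.902,0.2],
    [-0.3,-1,0,-0.902,0.2],
    [-0.3,-1,0,-0.902,0.2],
    [-0.3,-1,0,-0.902,0.2],
    [-0.3,-1,0,-0.902,0.2],
    [-0.3,-1,0,-0.902,0.2],
    [-0.3,-1,0,-0.902,0.2],
    [-0.3,-1,0,-0.902,0.2],
    [-0.3,-1,0,-0.902,0.2],
    [-0.3,-1,0,-0.902,0.2],
    [-0.3,-1,0,-0.902,0.2],
  ],
)

```text
clock: 1.6
eef_pos: [0.2105, -0.4319, 0.222]
tool_rot: [0.999, 0.045, 0.0, 0.0]
ft_force: [-0.0, 0.6, 1.8]
grip_width: 0.0512
```

Call:
carry_out(
  moves=[
    [0.5,-0.25,0,0,0.2],
    [1,-0.48,0,0,0.2],
    [1,-0.48,0,0,0.2],
  ],
)

```text
clock: 1.9
eef_pos: [0.3088, -0.3733, 0.2221]
tool_rot: [0.999, 0.046, 0.001, -0.0]
ft_force: [-0.8, -0.1, 0.7]
grip_width: 0.0508
```

Call:
carry_out(
  moves=[
    [0.5,-0.25,0,0,0.2],
    [1,-0.48,0,0,0.2],
    [1,-0.48,0,0,0.2],
  ],
)

```text
clock: 2.2
eef_pos: [0.4043, -0.3164, 0.2219]
tool_rot: [0.999, 0.047, 0.001, -0.0]
ft_force: [0.4, 0.7, 0.0]
grip_width: 0.0513
```

Call:
carry_out(
  moves=[
    [0.5,-0.25,0.4,0,0.2],
    [0.94,-0.46,0.8,0,0.2],
    [0.94,-0.46,0.8,0,0.2],
    [0.94,-0.46,0.8,0,0.2],
  ],
)

```text
clock: 2.6
eef_pos: [0.4904, -0.2619, 0.1382]
tool_rot: [0.999, 0.046, -0.003, -0.002]
ft_force: [-0.4, 0.5, -0.8]
grip_width: 0.051
```

Run:
```python
from h import *
s=imaging.camera("side")[:,:,::-1];t=imaging.camera("top")[:,:,::-1]
crop(s,225,220,100,120,5,"pics/s1.png");crop(t.copy()*1,345,185,90,80,8,"pics/t1.png")
print(bot.get_obs()['eef_pos'])
```

```text
[ 0.48987087 -0.26426106  0.14145928]
```

View pics/s1.png

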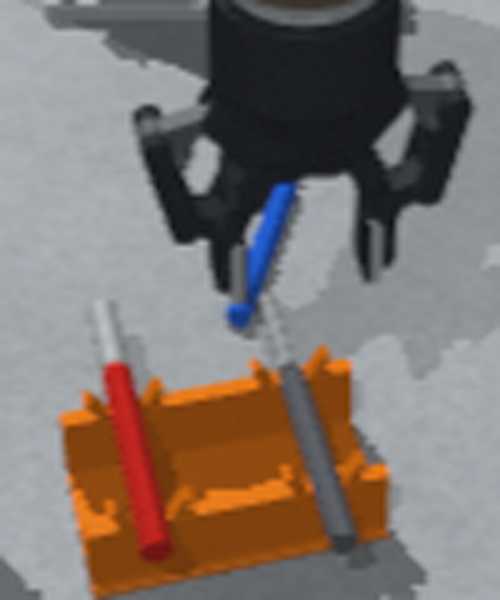

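View pics/t1.png

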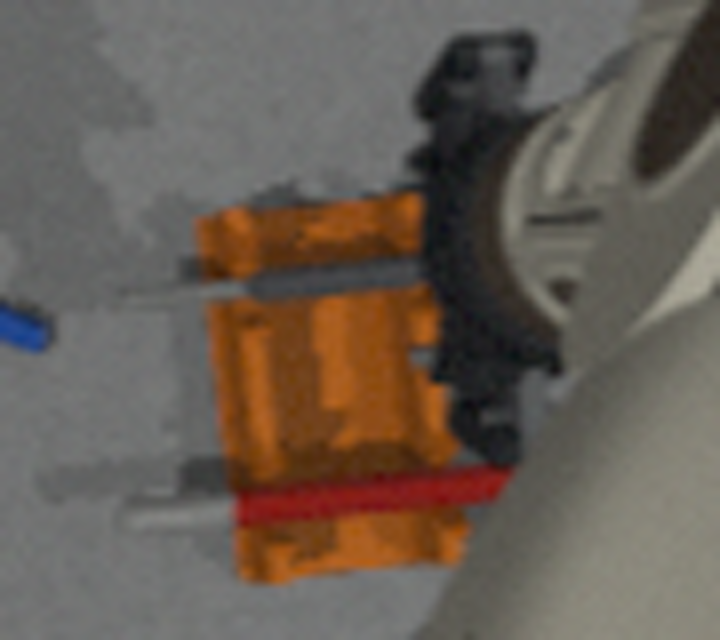

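Run:
```python
from h import *
for p in([.4899,-.2643,.1165],[.4899,-.2643,.2],[.4899,-.2643,.048]): print(p,(proj("side",p)-[225,220])*5,(proj("top",p)-[345,185])*8)
```

```text
[0.4899, -0.2643, 0.1165] [[298.4181272  335.07855787]] [[407.56174514 269.14046911]]
[0.4899, -0.2643, 0.2] [[298.40438971 200.80847916]] [[472.17160322 253.90541987]]
[0.4899, -0.2643, 0.048] [[298.4283056  434.56220375]] [[360.82931955 280.1600074 ]]
```

Run:
```python
from h import *
s=imaging.camera("side")[:,:,::-1]
crop(np.clip(s*1.8,0,255).astype(np.uint8),245,235,64,56,12,"pics/s2.png")
```

```text
(no output)
```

View pics/s2.png

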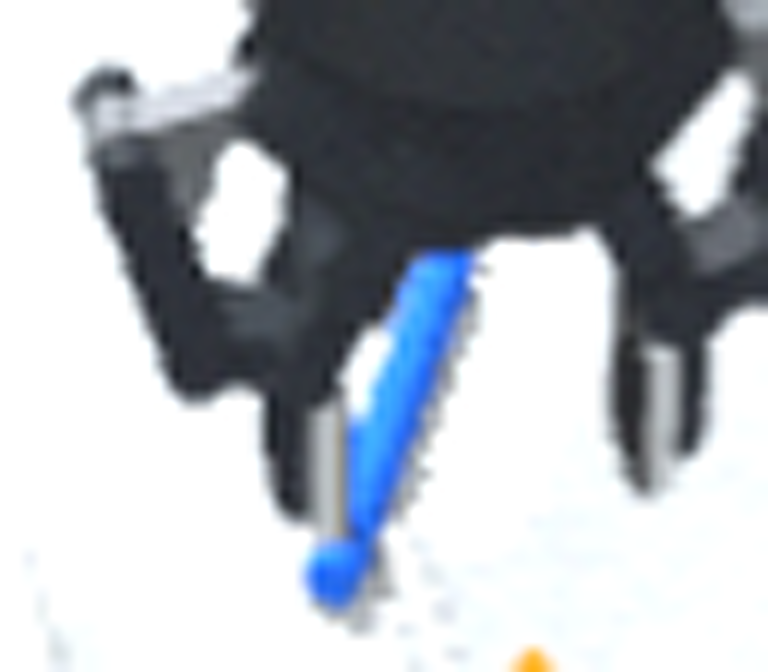

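Call:
carry_out(
  moves=[
    [0.015,0,0.4,0,0.2],
    [0.015,0,0.75,0,0.2],
    [0.015,0,0.75,0,0.2],
    [0.015,0,0.75,0,0.2],
  ],
)

```text
clock: 3.15
eef_pos: [0.4915, -0.2651, 0.0683]
tool_rot: [0.999, 0.044, 0.0, 0.0]
ft_force: [1.6, 0.1, 1.0]
grip_width: 0.0514
```

Run:
```python
from h import *
s=imaging.camera("side")[:,:,::-1]
crop(np.clip(s*1.5,0,255).astype(np.uint8),235,255,76,80,9,"pics/s3.png")
o=bot.get_obs();print(o['eef_pos'],o['ft_force'])
```

```text
[ 0.49276848 -0.26550821  0.06935679] [ 1.22056495 -0.70090041  0.43453917]
```

View pics/s3.png

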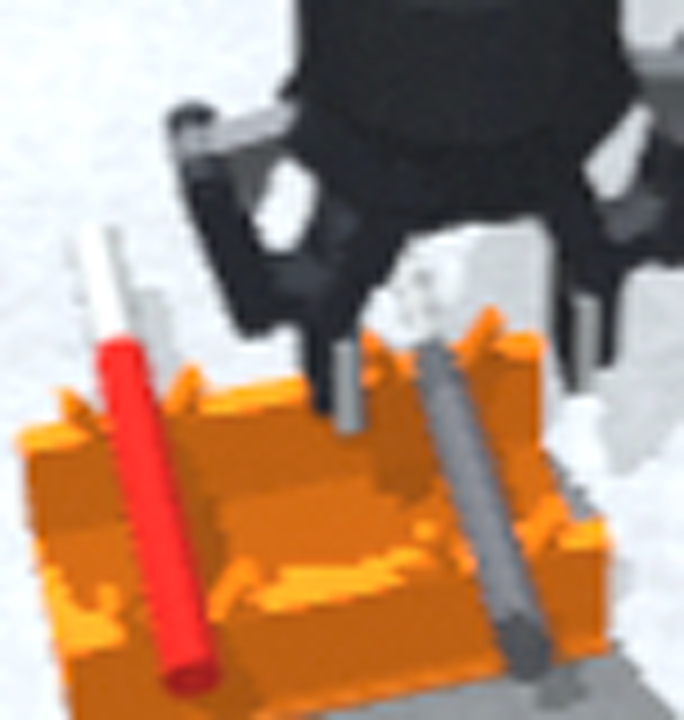

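Call:
carry_out(
  moves=[
    [0,0,0.06,0,0.0],
    [0,0,0.12,0,-0.3],
    [0,0,0.12,0,-0.4],
    [0,0,0.12,0,-0.4],
  ],
)

```text
clock: 3.6
eef_pos: [0.4921, -0.264, 0.0552]
tool_rot: [0.999, 0.045, 0.0, 0.0]
ft_force: [-0.3, -1.0, -0.1]
grip_width: 0.0255
```

Run:
```python
from h import *
s=imaging.camera("side")[:,:,::-1]
crop(np.clip(s*1.5,0,255).astype(np.uint8),235,255,76,80,9,"pics/s4.png")
o=bot.get_obs();print(o['eef_pos'],o['ft_force'],o['grip_width'])
for p in([.4915,-.265,.048],[.4915,-.265,.029],[.4915,-.254,.029],[.4915,-.275,.048]):print(p,(proj("side",p)-[235,255])*9)
```

```text
[ 0.49217857 -0.26398358  0.05520535] [ 0.46178774 -0.32226089 -0.3342192 ] 0.025615692648228553
[0.4915, -0.265, 0.048] [[453.74330369 468.77145465]]
[0.4915, -0.265, 0.029] [[453.66947517 515.70533481]]
[0.4915, -0.254, 0.029] [[448.23709868 481.72191372]]
[0.4915, -0.275, 0.048] [[458.82417979 500.18352114]]
```

View pics/s4.png

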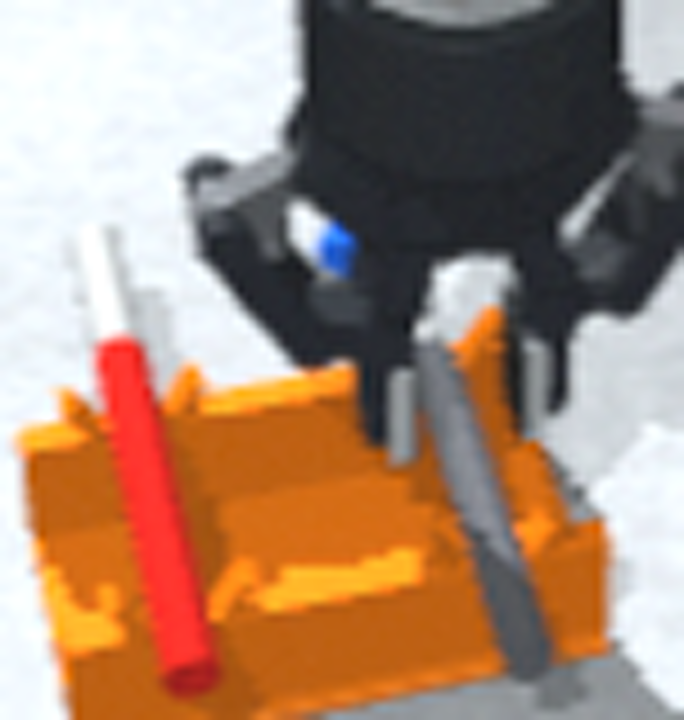

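Run:
```python
from h import *
s=imaging.camera("top")[:,:,::-1]
crop(np.clip(s*1.5,0,255).astype(np.uint8),345,185,90,80,8,"pics/t4.png")
for z in (.055,.11,.15):print(z,(proj("top",[.492,-.264,z])-[345,185])*8)
```

```text
0.055 [[364.52316271 273.37495895]]
0.11 [[402.00816357 264.26998185]]
0.15 [[431.45944104 257.11636839]]
```

View pics/t4.png

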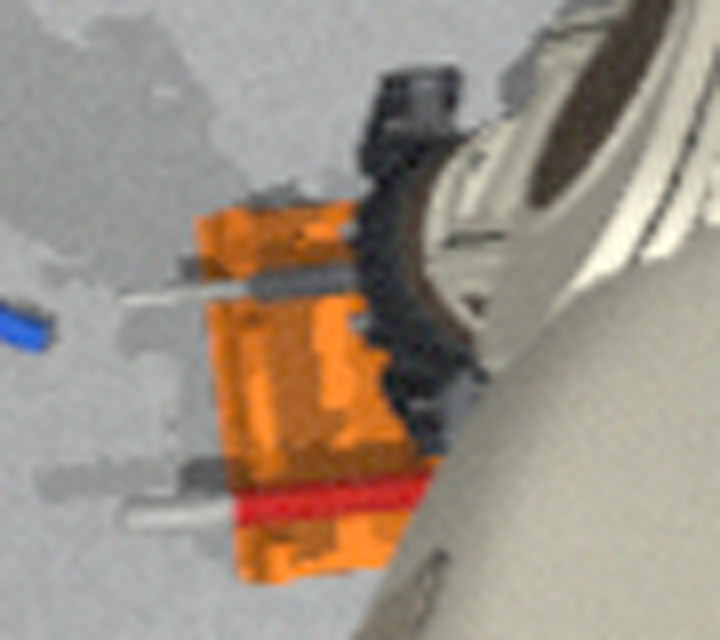

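Run:
```python
from h import *
for z in (.03,.04,.05,.06): print(onz("side",(235+468/9,255+450/9),z))
# rest corners on side / top at z0
S=lambda x,y:(235+x/9,255+y/9)
print("rest near wall tops z.055?",onz("side",S(605,530),.055),onz("side",S(530,345),.055))
print("shoulder side",onz("side",S(432,345),.048),"tail",onz("side",S(528,645),.048))
T=lambda x,y:(345+x/8,185+y/8)
print("shoulder top",onz("top",T(247,288),.048))
```

```text
[ 0.49785632 -0.24516495  0.03      ]
[ 0.49676756 -0.25312722  0.04      ]
[ 0.4956788 -0.2610895  0.05     ]
[ 0.49459003 -0.26905177  0.06      ]
rest near wall tops z.055? [ 0.52568305 -0.29404662  0.055     ] [ 0.51568993 -0.23302207  0.055     ]
shoulder side [ 0.49104995 -0.22396255  0.048     ] tail [ 0.50258762 -0.32053099  0.048     ]
shoulder top [ 0.48661957 -0.2223321   0.048     ]
```

Run:
```python
from h import *
s=imaging.camera("side")[:,:,::-1];t=imaging.camera("top")[:,:,::-1]
crop(np.clip(s*2.5,0,255).astype(np.uint8),240,245,90,72,8,"pics/s5.png")
crop(np.clip(t*2.5,0,255).astype(np.uint8),380,185,40,60,10,"pics/t5.png")
```

```text
(no output)
```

View pics/s5.png

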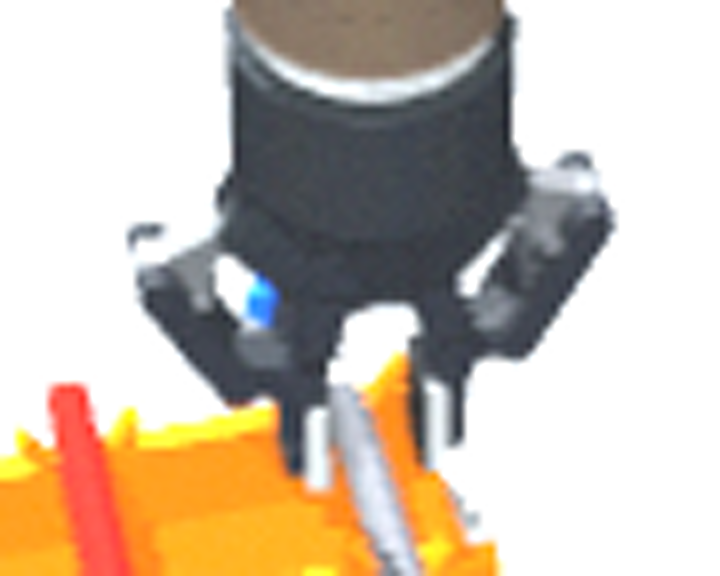

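View pics/t5.png

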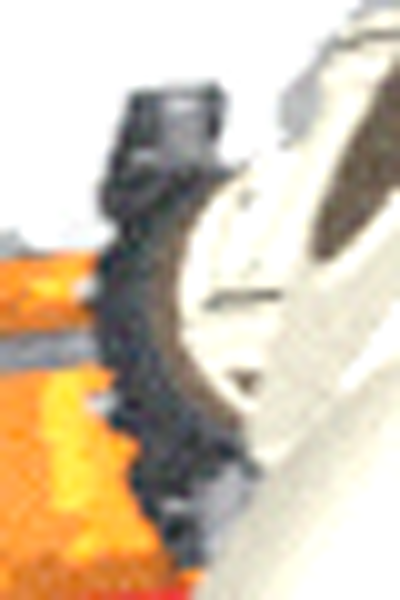

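Run:
```python
from h import *
print(tri((240+605/8,245+205/8),(380+17.5,185+8.8)), tri((240+575/8,245+175/8),(380+17.5,185+10.5)))
print(tri((240+140/8,245+255/8),(380+22.5,185+53)))
```

```text
(array([ 0.55662215, -0.25955739,  0.15447259]), array([0.00188391])) (array([ 0.54965878, -0.25684503,  0.16442261]), array([0.00023863]))
(array([ 0.43331278, -0.26974141,  0.16306388]), array([0.00260001]))
```

Call:
carry_out(
  moves=[
    [0,0,0,0,-0.6],
    [0,0,0,0,-1],
    [0,0,0,0,-1],
    [0,0,0,0,-1],
  ],
)

```text
clock: 4.2
eef_pos: [0.4921, -0.264, 0.055]
tool_rot: [0.999, 0.045, 0.0, 0.0]
ft_force: [-0.0, 0.0, 0.3]
grip_width: -0.0
```

Run:
```python
from h import *
s=imaging.camera("side")[:,:,::-1]
crop(np.clip(s*1.5,0,255).astype(np.uint8),235,255,76,80,9,"pics/s6.png")
o=bot.get_obs();print(o['eef_pos'],o['ft_force'],o['grip_width'])
```

```text
[ 0.49201894 -0.2640044   0.05497035] [ 0.51347434  0.65421705 -0.33481994] -0.00015256003737678652
```

View pics/s6.png

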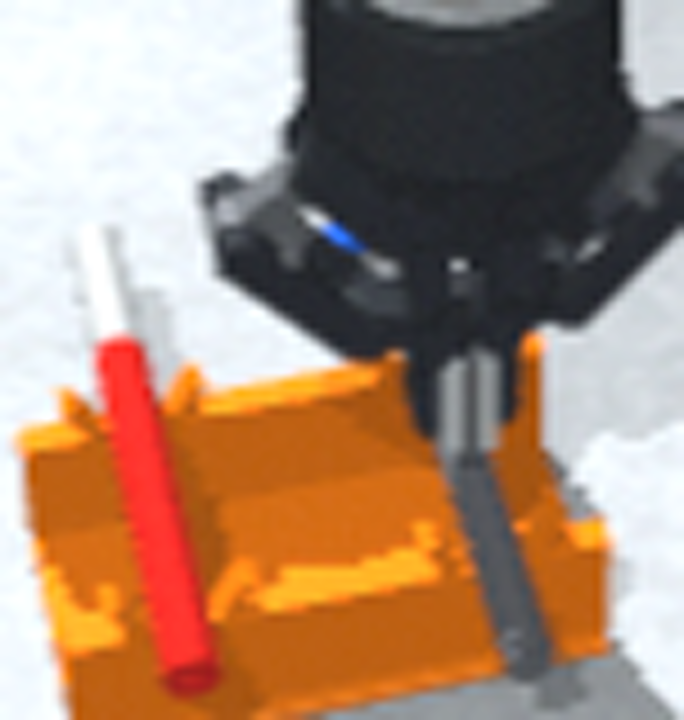

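Call:
carry_out(
  moves=[
    [0,0,0,0,-0.1],
    [0,0,0,0,-0.1],
    [0,0,0,0,-0.1],
    [0,0,0.1,0,-0.1],
    [0,0,0.2,0,-0.1],
    [0,0,0.2,0,-0.1],
  ],
)

```text
clock: 4.85
eef_pos: [0.4904, -0.2631, 0.0327]
tool_rot: [0.999, 0.045, -0.002, -0.001]
ft_force: [0.1, -0.0, -0.7]
grip_width: 0.0384
```

Run:
```python
from h import *
s=imaging.camera("side")[:,:,::-1]
crop(np.clip(s*1.5,0,255).astype(np.uint8),235,255,76,80,9,"pics/s7.png")
o=bot.get_obs();print(o['eef_pos'],o['ft_force'],o['grip_width'])
```

```text
[ 0.49086063 -0.26335566  0.03343907] [0.26733417 0.37929863 0.84317814] 0.03829952950494782
```

View pics/s7.png

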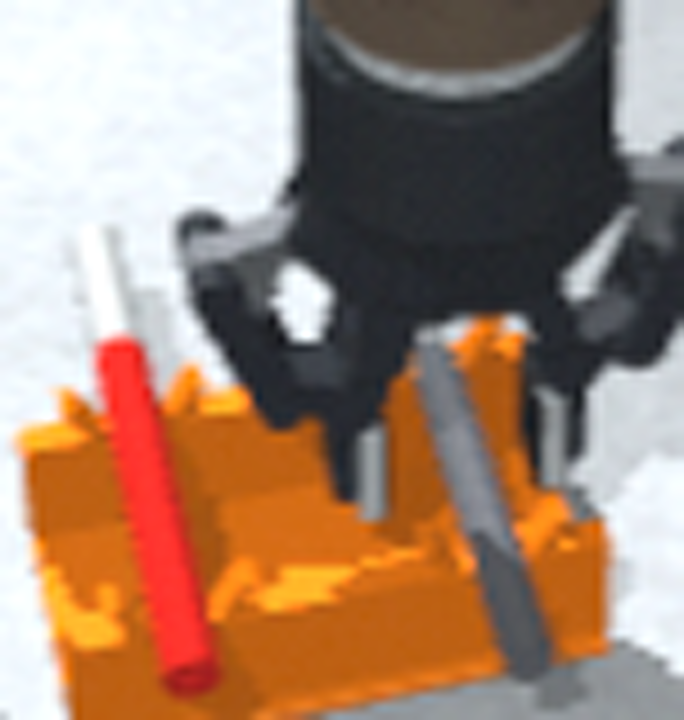

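Call:
carry_out(
  moves=[
    [0,-0.03,0.06,0,-0.1],
    [0,-0.03,0.12,0,-0.1],
    [0,-0.03,0.12,0,-0.1],
    [0,-0.03,0.12,0,-0.4],
    [0,-0.03,0.12,0,-0.6],
    [0,-0.03,0.12,0,-0.8],
    [0,-0.03,0.12,0,-1],
    [0,-0.03,0.12,0,-1],
    [0,-0.03,0.12,0,-1],
  ],
)

```text
clock: 5.8
eef_pos: [0.4922, -0.2612, 0.0234]
tool_rot: [0.999, 0.045, 0.0, 0.0]
ft_force: [0.7, 0.7, 2.1]
grip_width: 0.0104
```

Run:
```python
from h import *
s=imaging.camera("side")[:,:,::-1]
crop(np.clip(s*1.5,0,255).astype(np.uint8),235,255,76,80,9,"pics/s8.png")
o=bot.get_obs();print(o['eef_pos'],o['ft_force'],o['ft_torque'],o['grip_width'])
```

```text
[ 0.49220064 -0.26121407  0.02341334] [0.56648247 0.75011914 3.22834953] [ 0.0342003  -0.13788651  0.01132514] 0.010880635682836544
```

View pics/s8.png

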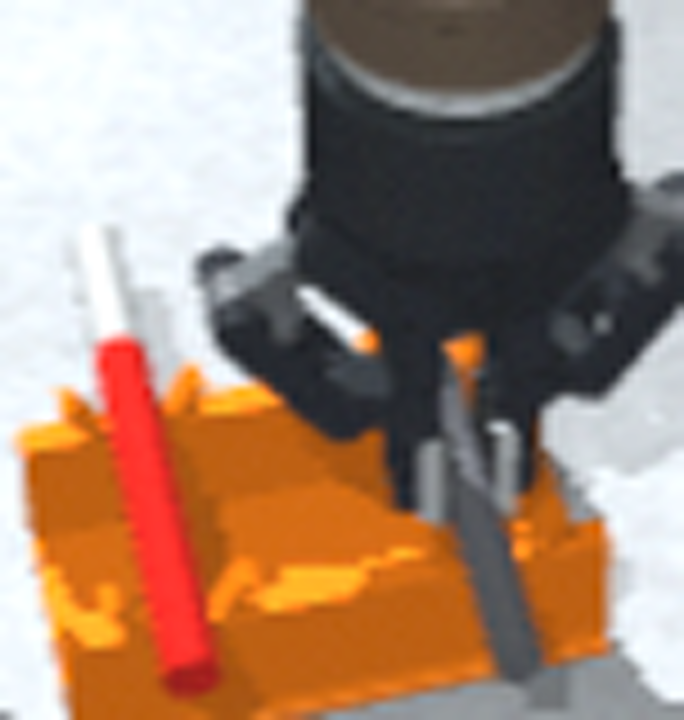

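Run:
```python
from h import *
s=np.mean([imaging.camera("side")[:,:,::-1].astype(float) for _ in range(3)],0)
crop(np.clip(s*2,0,255).astype(np.uint8),272,285,34,48,16,"pics/s9.png")
o=bot.get_obs();print(o['eef_pos'],o['ft_force'],o['ft_torque'],o['grip_width'])
```

```text
[ 0.49223505 -0.261222    0.02341018] [0.80472173 0.74384486 2.92857112] [ 0.01067976 -0.09458747  0.06441034] 0.01056009055883046
```

View pics/s9.png

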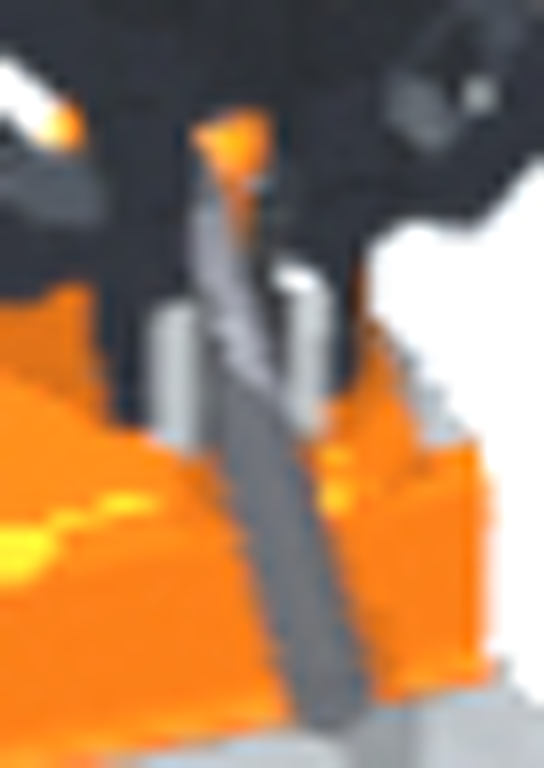

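Call:
carry_out(
  moves=[
    [0,0,-0.1,0,-1],
    [0,0,-0.25,0,-1],
    [0,0,-0.4,0,-1],
    [0,0,-0.4,0,-1],
  ],
)

```text
clock: 6.4
eef_pos: [0.4928, -0.2617, 0.065]
tool_rot: [0.999, 0.045, 0.001, 0.001]
ft_force: [0.9, -0.3, -1.3]
grip_width: 0.0103
```

Run:
```python
from h import *
s=imaging.camera("side")[:,:,::-1]
crop(np.clip(s*1.5,0,255).astype(np.uint8),235,245,76,80,9,"pics/s10.png")
o=bot.get_obs();print(o['eef_pos'],o['ft_force'],o['ft_torque'],o['grip_width'])
```

```text
[ 0.4922323  -0.26129773  0.06383429] [-0.3725153   0.36811281 -2.12369015] [0.04229283 0.01062429 0.00765157] 0.010460687826204738
```

View pics/s10.png

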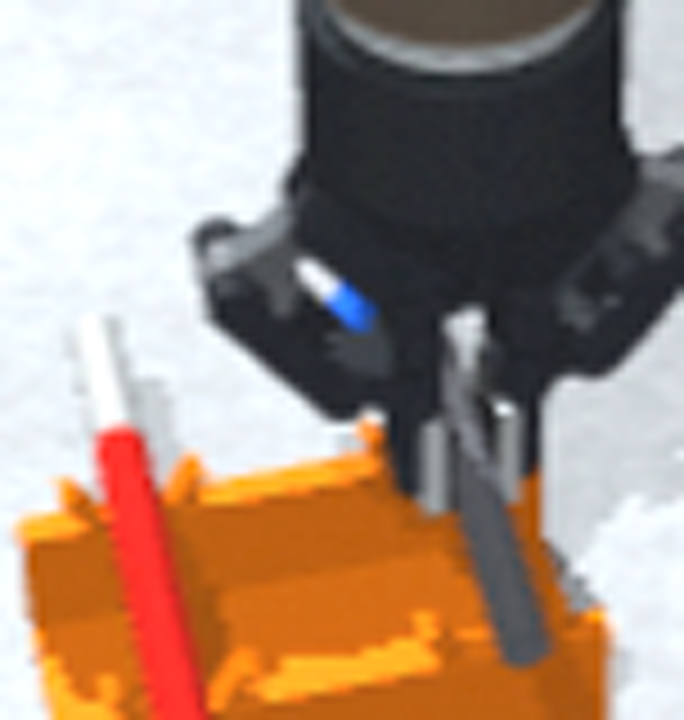

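Call:
carry_out(
  moves=[
    [0,0,-0.3,0,-1],
    [0,-0.3,-0.6,0.06,-1],
    [0,-0.7,-0.6,0.129,-1],
    [0,-1,-0.6,0.129,-1],
    [0,-1,-0.6,0.129,-1],
  ],
)

```text
clock: 6.95
eef_pos: [0.4811, -0.158, 0.1221]
tool_rot: [0.999, -0.054, -0.002, -0.001]
ft_force: [-0.7, -0.9, -1.7]
grip_width: 0.0107
```

Call:
carry_out(
  moves=[
    [0.1,-0.45,0,0,-1],
    [0.245,-0.9,0,0,-1],
    [0.245,-0.9,0,0,-1],
    [0.245,-0.9,0,0,-1],
    [0.245,-0.9,0,0,-1],
  ],
)

```text
clock: 7.45
eef_pos: [0.5165, -0.0755, 0.1222]
tool_rot: [0.998, -0.057, -0.001, 0.0]
ft_force: [-0.5, -0.4, -0.9]
grip_width: 0.0107
```

```bash
cat > look.py <<'E'
from h import *
import sys
k=sys.argv[1]
for n in("side","top"):
    a=np.mean([imaging.camera(n).astype(float) for _ in range(2)],0)[:,:,::-1]
    np.save(f"pics/{n}{k}.npy",a); cv2.imwrite(f"pics/{n}_{k}.png",a.clip(0,255).astype(np.uint8))
o=bot.get_obs();print(o['clock'],o['eef_pos'],o['tool_rot'],o['ft_force'],o['grip_width'])
E
python3 look.py a
python3 - <<'E'
from h import *
crop(np.clip(np.load('pics/sidea.npy')*1.3,0,255).astype(np.uint8),240,170,76,90,8,"pics/sa.png")
crop(np.clip(np.load('pics/topa.npy')*1.7,0,255).astype(np.uint8),230,170,110,80,7,"pics/ta.png")
E
```

```text
7.65 [ 0.51683528 -0.07594393  0.12286469] [ 9.98352325e-01 -5.73810092e-02 -2.26341888e-04  6.13481719e-05] [ 0.3023706  -0.83420895 -0.88394871] 0.010786944358806998
```

View pics/sa.png

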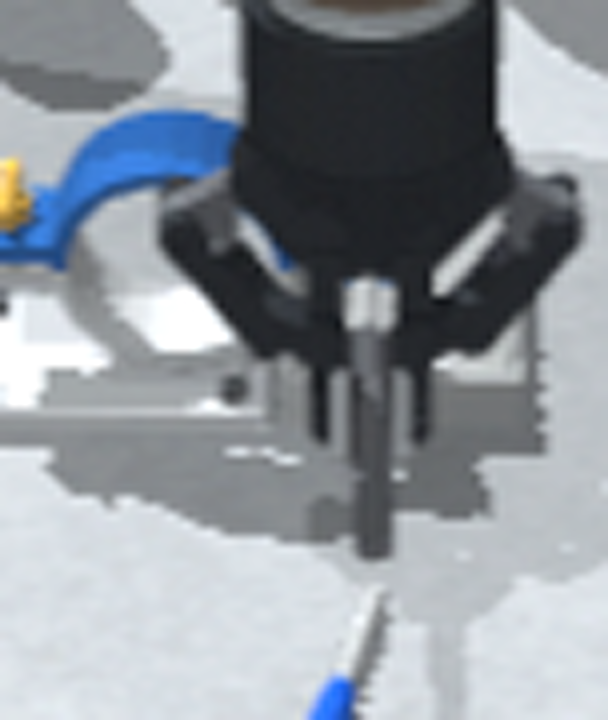

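View pics/ta.png

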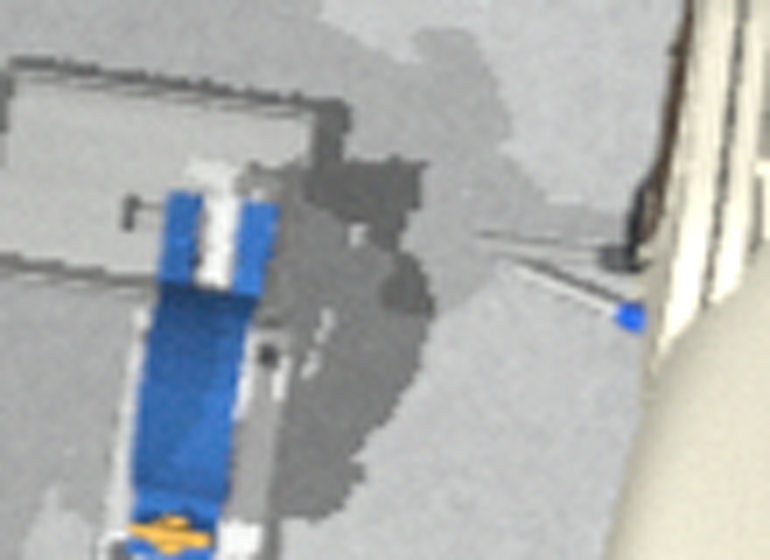

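Run:
```python
from h import *
o=bot.get_obs();M=R.from_quat(o['tool_rot']).as_matrix();p=o['eef_pos'];print(M[:,0],M[:,1])
d=-M[:,1];
print("exp tip",p+.09*d,"tail",p-.063*d)
tp=(230+480/7,170+235/7)
for z in(.1,.123,.1475):print(z,onz("top",tp,z), onz("top",(230+605/7,170+245/7),z),onz("side",(240+375/8,170+552/8),z))
```

```text
[ 9.93414737e-01 -1.14572956e-01 -4.44897460e-04] [-1.14572900e-01 -9.93414832e-01  1.48469632e-04]
exp tip [0.52714684 0.01346341 0.12285133] tail [ 0.50961719 -0.13852906  0.12287405]
0.1 [0.53144172 0.00788294 0.1       ] [ 0.52779786 -0.04296122  0.1       ] [ 0.51746247 -0.09305521  0.1       ]
0.123 [0.52926348 0.00851176 0.123     ] [ 0.52568768 -0.04138278  0.123     ] [ 0.51411273 -0.11782335  0.123     ]
0.1475 [0.52694319 0.0091816  0.1475    ] [ 0.52343988 -0.03970141  0.1475    ] [ 0.51054452 -0.1442068   0.1475    ]
```

Run:
```python
from h import *
m,f,r,e=cam("side")
def ony(n,uv,y):
    m,f,r,e=cam(n); d=r@np.array([(uv[0]-m['cx'])/f,-(uv[1]-m['cy'])/f,-1]); return e+d*(y-e[1])/d[1]
for px in((280,360),(280,318),(280,405),(338,360),(222,360)):
    uv=(268+px[0]/16-.5+.03,180+px[1]/16-.5+.03)
    print(px,ony("side",uv,.0927))
```

```text
(280, 360) [0.53671286 0.0927     0.07394387]
(280, 318) [0.53670862 0.0927     0.08353966]
(280, 405) [0.53671746 0.0927     0.06355877]
(338, 360) [0.54734922 0.0927     0.0728923 ]
(222, 360) [0.52610315 0.0927     0.07499281]
```

Call:
carry_out(
  moves=[
    [-0.01,-0.2,0.3,0,-1],
    [-0.01,-0.4,0.6,0,-1],
    [-0.01,-0.6,0.74,0,-1],
    [-0.01,-0.68,0.74,0,-1],
    [-0.01,-0.68,0.74,0,-1],
    [-0.01,-0.68,0.74,0,-1],
  ],
)

```text
clock: 8.25
eef_pos: [0.5251, -0.0079, 0.0503]
tool_rot: [0.998, -0.057, 0.001, 0.0]
ft_force: [0.0, 0.5, -1.0]
grip_width: 0.0108
```

```bash
python3 look.py b
python3 - <<'E'
from h import *
crop(np.clip(np.load('pics/sideb.npy')*1.3,0,255).astype(np.uint8),240,160,76,80,8,"pics/sb.png")
crop(np.clip(np.load('pics/topb.npy')*1.7,0,255).astype(np.uint8),235,175,64,48,12,"pics/tb.png")
E
```

```text
8.45 [ 0.52462563 -0.00792362  0.04998438] [ 9.98373534e-01 -5.70034876e-02  9.40742806e-04  5.61956755e-05] [ 0.54829695  0.38795545 -0.53373811] 0.01052598498591247
```

View pics/sb.png

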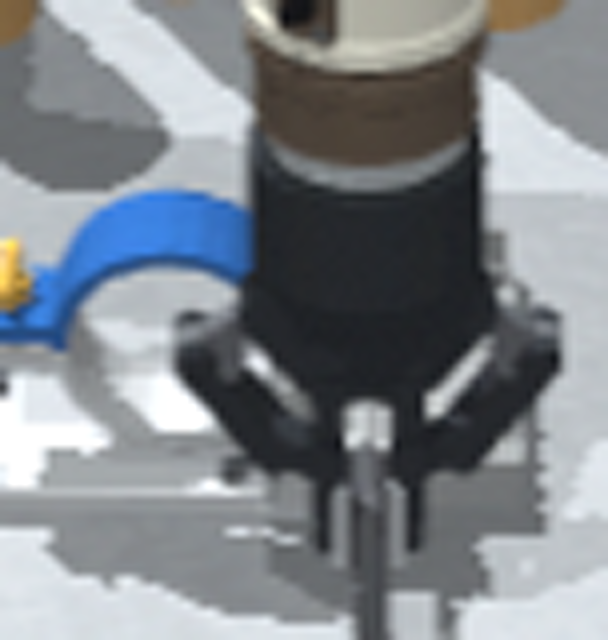

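View pics/tb.png

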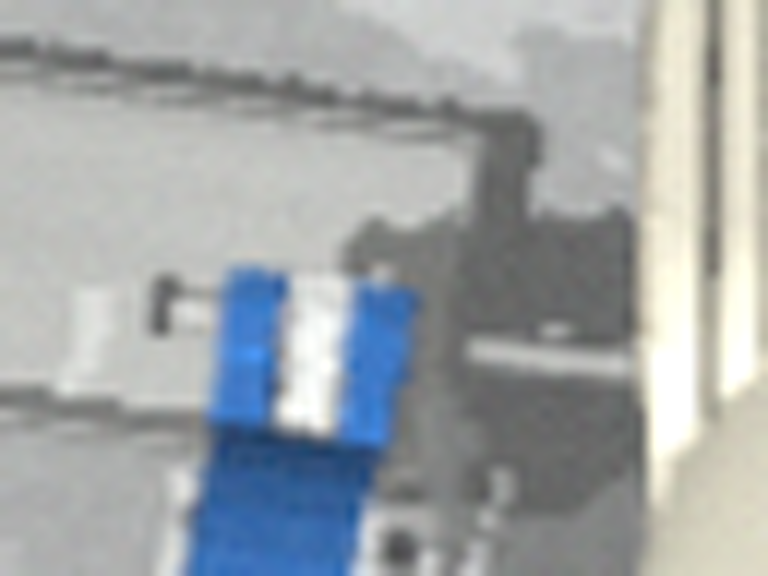

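Run:
```python
from h import *
np.set_printoptions(precision=1,suppress=True,linewidth=200)
a=np.mean([np.load('pics/topb.npy')]+[imaging.camera("top")[:,:,::-1].astype(float) for _ in range(4)],0);np.save('pics/topb2.npy',a)
g=a.mean(2)
for c in range(274,287):
    col=g[199:211,c]; b=np.median(g[195:215,c]);w=np.clip(col-b-8,0,None);print(c,col,round((w*np.arange(199,211)).sum()/max(w.sum(),1e-9),2))
print("head rows, cols 247-250");print(g[196:205,245:254])
print("blue-red");bl=a[:,:,0]-a[:,:,2];print(bl[194:216,250:272].astype(int))
```

```text
274 [ 60.6  61.7  61.9  60.3  85.  100.7  75.7  62.9  61.7  60.6  59.3  71.6] 204.0
275 [ 61.4  60.9  61.5  61.5  89.6 110.8  83.   64.4  61.4  60.5  59.8  64.1] 203.91
276 [ 60.1  60.4  62.   60.5  84.6 112.5  89.7  65.7  60.5  59.8  60.7  58.5] 204.07
277 [ 60.8  61.4  60.6  61.4  77.9 111.6  96.6  68.5  61.7  59.3  57.8  60.1] 204.24
278 [ 59.1  59.5  61.   63.   71.6 110.  104.2  71.7  60.5  61.9  61.9  61.2] 204.47
279 [ 60.3  60.6  62.2  61.2  65.8 106.7 107.5  71.3  60.6  61.3  61.4  62.3] 204.53
280 [ 61.9  61.2  63.   86.9  80.1 105.1 108.6  73.1  61.4  63.1  59.8  61.1] 204.01
281 [ 60.4  61.2  61.6  97.7  78.3 100.2 109.   74.3  60.   60.7  60.9  61.6] 203.85
282 [ 62.   61.9  61.6  77.4  65.9  94.4 108.9  75.7  61.1  60.4  60.9  61.9] 204.46
283 [ 60.1  60.7  61.6  62.9  62.5  91.8 111.3  80.3  62.4  59.4  62.4  62.4] 204.85
284 [ 59.8  60.6  62.3  62.5  61.7  87.6 112.7  86.6  63.9  62.6  63.7  60.9] 204.99
285 [ 63.1  68.9  64.4  60.9  61.1  80.6 111.6  91.9  66.9  62.6  62.9  61.7] 205.16
286 [ 64.9  67.8  64.3  62.6  62.3  78.  111.7  98.6  70.1  63.8  63.3  61. ] 205
[... 1369 characters left out ...]
10  0  0]
 [-1  0 18 56 79 78 80 54  7  0  0  0  0 17 63 79 80 74 51 11  0 -1]
 [ 0  0 27 67 78 78 79 53  3  0  0  0  0 25 70 80 80 60 19  1  0  0]
 [-1 -1 30 71 80 79 82 45  1  0  0  0  0 34 71 82 81 55  9  0  0  0]
 [-1 -1 46 77 79 78 81 37  0  0  0  0  0 51 84 80 87 53  6  0  0  0]
 [-1  0 25 48 49 59 57 26  6  1  1  0  0 50 83 81 86 45  1 -1 -1  0]
 [-1  0 13 35 39 43 38 32 24 20 18 11 17 56 79 81 85 44  1  0 -1  0]
 [-1 -1 16 45 47 46 47 47 45 41 42 36 36 45 48 49 47 16  0  0  0  0]
 [ 0  7 26 51 47 48 46 49 47 48 46 43 49 46 44 45 25  5  0 -1  0  0]
 [ 0 17 45 56 57 57 54 56 53 51 48 48 48 50 47 49 12  0  0 -1 -1  0]
 [ 0 16 49 59 59 61 59 58 58 57 58 58 56 54 55 43 10  0 -1  0  0  0]]
```

Run:
```python
from h import *
P={'near':onz("top",(266.5,198.4),.0845),'far':onz("top",(255.5,197.05),.077),'head':onz("top",(248,200.02),.066)}
n1=onz("top",(275,203.95),.0735);n2=onz("top",(284,205.0),.0735)
for k in P:print(k,P[k])
print(n1,n2,"punch yaw",np.degrees(np.arctan2(-(n1-n2)[0],(n1-n2)[1])))
for psi in(-6.5,-7,-7.5,-8):
    c,s=np.cos(np.radians(psi)),np.sin(np.radians(psi));ex=np.array([c,s,0])
    print(psi,{k:round(1000*float((P[k]-n1)@ex)-(0 if k=='head' else 11),2) for k in P})
a=onz("top",(235,175+45/12),.022);b=onz("top",(235+520/12,175+115/12),.022);print("tray",np.degrees(np.arctan2(-(a-b)[0],(a-b)[1])))
print(bot.get_obs()['tool_rot'], tri)
```

```text
near [0.54710708 0.10017737 0.0845    ]
far [0.55157359 0.13257046 0.077     ]
head [0.54383602 0.15525742 0.066     ]
[0.53225276 0.07574743 0.0735    ] [0.52941178 0.04951812 0.0735    ] punch yaw -6.181790949848467
-6.5 {'near': 0.99, 'far': 1.76, 'head': 2.51}
-7 {'near': 0.77, 'far': 1.25, 'head': 1.81}
-7.5 {'near': 0.54, 'far': 0.74, 'head': 1.11}
-8 {'near': 0.31, 'far': 0.22, 'head': 0.4}
tray -7.2457029764427805
[ 9.98394995e-01 -5.66336350e-02  2.55978169e-04  1.43456949e-05] <function tri at 0x7f629bd14860>
```

Call:
carry_out(
  moves=[
    [-0.011,0,0.01,0.013,-1],
    [-0.011,-0.04,0.01,0.013,-1],
    [-0.011,-0.08,0.01,0.013,-1],
    [-0.011,-0.08,0.01,0.013,-1],
    [-0.011,-0.08,0.01,0.013,-1],
  ],
)

```text
clock: 9.15
eef_pos: [0.5238, 0.0013, 0.048]
tool_rot: [0.998, -0.066, -0.0, 0.0]
ft_force: [-0.1, 0.2, -1.1]
grip_width: 0.0105
```

```bash
python3 look.py c
python3 - <<'E'
from h import *
np.set_printoptions(precision=0,suppress=True,linewidth=200)
a=np.load('pics/topc.npy')
crop(np.clip(a*1.7,0,255).astype(np.uint8),245,185,48,36,16,"pics/tc.png")
print(a.mean(2)[199:209,266:288])
E
```

```text
9.35 [0.52376541 0.00094264 0.04799436] [ 9.97782022e-01 -6.65660242e-02 -5.16821333e-06  3.73498003e-05] [ 0.75556255 -0.18495303 -1.67031512] 0.010881735125335707
[[ 75.  71.  67.  63.  69.  72.  68.  62.  60.  61.  60.  60.  58.  59.  61.  61.  61.  73. 117. 146. 150. 150.]
 [ 69.  68.  68.  62.  64.  72.  65.  64.  65.  64.  60.  59.  61.  62.  61.  62.  62.  75. 119. 147. 153. 151.]
 [ 68.  66.  65.  68.  68.  71.  66.  61.  63.  63.  64.  62.  61.  62.  64.  64.  60.  73. 112. 148. 155. 154.]
 [ 68.  69.  72.  70.  72.  68.  63.  60.  62.  64.  62.  64.  62.  62.  86.  97.  78.  67. 107. 147. 156. 155.]
 [ 74.  70.  70.  68.  70.  67.  88.  96.  91.  85.  74.  68.  64.  62.  82.  81.  68.  73. 112. 151. 160. 157.]
 [ 77.  76.  70.  68.  71.  66.  96. 111. 113. 114. 110. 110. 105. 100.  97.  91.  89.  82. 105. 149. 161. 161.]
 [ 76.  78.  64.  69.  69.  66.  71.  79.  84.  90.  96. 105. 110. 109. 108. 110. 112. 106. 109. 149. 163. 161.]
 [ 76.  72.  64.  68.  72.  67.  63.  60.  62.  65.  68.  74.  71.  72.  75.  80.  89.  90. 104. 150. 165. 164.]
 [ 76.  70.  69.  71.  74.  67.  62.  62.  64.  62.  62.  64.  60.  60.  62.  61.  64.  74. 103. 150. 165. 164.]
 [ 79.  61.  65.  72.  76.  71.  62.  61.  63.  61.  60.  60.  69.  71.  65.  62.  61.  70. 100. 151. 166. 165.]]
```

View pics/tc.png

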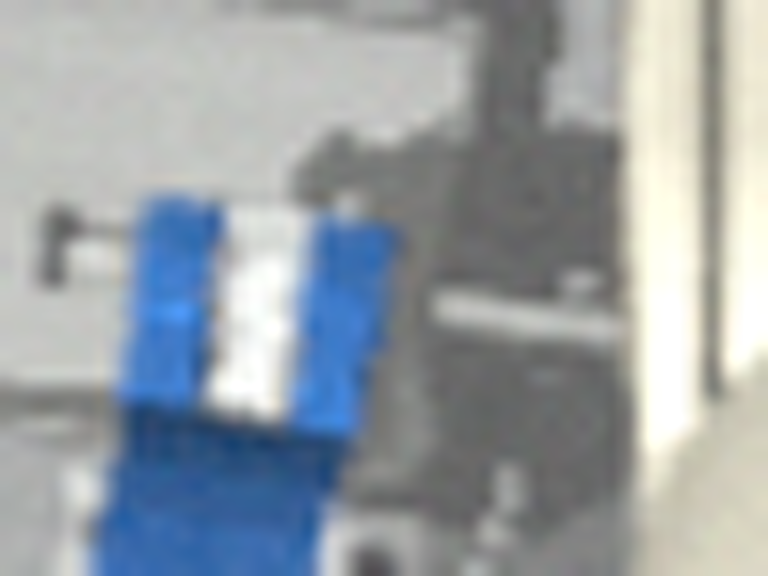

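Run:
```python
from h import *
P={'near':onz("top",(266.5,198.4),.0845),'far':onz("top",(255.5,197.05),.077),'head':onz("top",(248,200.02),.066)}
n1=onz("top",(273,203.87),.0735);n2=onz("top",(282,205.03),.0735)
print(n1,n2,"punch yaw",np.degrees(np.arctan2(-(n1-n2)[0],(n1-n2)[1])))
for psi in(-7,-7.3,-7.5,-8):
    c,s=np.cos(np.radians(psi)),np.sin(np.radians(psi));ex=np.array([c,s,0])
    print(psi,{k:round(1000*float((P[k]-n1)@ex)-(0 if k=='head' else 11),2) for k in P})
```

```text
[0.53243623 0.08157389 0.0735    ] [0.5292737  0.05533782 0.0735    ] punch yaw -6.873353111490093
-7 {'near': 1.29, 'far': 1.78, 'head': 2.34}
-7.3 {'near': 1.19, 'far': 1.5, 'head': 1.94}
-7.5 {'near': 1.12, 'far': 1.32, 'head': 1.68}
-8 {'near': 0.94, 'far': 0.85, 'head': 1.03}
```

Call:
carry_out(
  moves=[
    [0.005,-0.03,0,0,-1],
    [0.005,-0.06,0,0,-1],
    [0.005,-0.06,0,0,-1],
    [0.005,-0.07,0,0,-1],
  ],
)

```text
clock: 9.75
eef_pos: [0.5251, 0.0066, 0.048]
tool_rot: [0.998, -0.067, -0.0, 0.002]
ft_force: [-1.5, -6.4, -1.0]
grip_width: 0.0107
```

Call:
carry_out(
  moves=[
    [0,-0.01,0,0,-1],
    [0,-0.01,0,0,-1],
  ],
)

```text
clock: 9.95
eef_pos: [0.525, 0.0066, 0.0481]
tool_rot: [0.998, -0.067, -0.0, 0.002]
ft_force: [0.6, -8.1, -0.3]
grip_width: 0.0108
```

Call:
carry_out(
  moves=[
    [0,-0.01,0,0,-1],
    [0,-0.01,0,0,-1],
  ],
)

```text
clock: 10.15
eef_pos: [0.525, 0.0066, 0.048]
tool_rot: [0.998, -0.068, -0.0, 0.003]
ft_force: [-1.1, -10.3, 0.9]
grip_width: 0.0108
```

Call:
carry_out(
  moves=[
    [0,-0.01,0,0,-1],
    [0,-0.01,0,0,-1],
  ],
)

```text
clock: 10.35
eef_pos: [0.5249, 0.0067, 0.0479]
tool_rot: [0.998, -0.068, -0.0, 0.004]
ft_force: [-0.6, -12.5, -0.1]
grip_width: 0.0105
```

Call:
carry_out(
  moves=[
    [0,0.03,0,0,-1],
    [0,0.03,-0.01,0,-1],
    [0,0.03,-0.01,0,-1],
  ],
)

```text
clock: 10.65
eef_pos: [0.5249, 0.0066, 0.0488]
tool_rot: [0.998, -0.067, -0.0, 0.001]
ft_force: [0.1, -5.6, -2.7]
grip_width: 0.0107
```

Call:
carry_out(
  moves=[
    [0,0,-0.01,0,-1],
    [0,0,-0.01,0,-1],
  ],
)

```text
clock: 10.85
eef_pos: [0.5248, 0.0066, 0.0497]
tool_rot: [0.998, -0.067, -0.0, 0.002]
ft_force: [0.5, -6.1, -3.8]
grip_width: 0.0106
```

Call:
carry_out(
  moves=[
    [0,0,-0.01,0,-1],
    [0,0,-0.01,0,-1],
  ],
)

```text
clock: 11.05
eef_pos: [0.5248, 0.0067, 0.0506]
tool_rot: [0.998, -0.067, -0.0, 0.002]
ft_force: [0.8, -4.9, -3.8]
grip_width: 0.0106
```

Call:
carry_out(
  moves=[
    [0,0.05,0,0,-1],
    [0,0.05,0,0,-1],
    [0,0,0,0,-1],
    [0,0,0,0,-1],
  ],
)

```text
clock: 11.45
eef_pos: [0.5251, 0.0067, 0.0512]
tool_rot: [0.998, -0.067, 0.0, 0.002]
ft_force: [-0.2, -6.5, 0.1]
grip_width: 0.0109
```

Call:
carry_out(
  moves=[
    [0,0.05,-0.01,0,-1],
    [0,0.05,-0.01,0,-1],
    [0,0,-0.01,0,-1],
    [0,0,-0.01,0,-1],
  ],
)

```text
clock: 11.85
eef_pos: [0.5251, 0.007, 0.0521]
tool_rot: [0.998, -0.067, 0.0, 0.002]
ft_force: [-0.8, -5.1, -0.3]
grip_width: 0.0109
```

Call:
carry_out(
  moves=[
    [0,0.05,-0.01,0,-1],
    [0,0.05,-0.01,0,-1],
    [0,0,-0.01,0,-1],
    [0,0,-0.01,0,-1],
  ],
)

```text
clock: 12.25
eef_pos: [0.5254, 0.0088, 0.0531]
tool_rot: [0.998, -0.066, 0.0, -0.0]
ft_force: [0.5, 0.3, -0.5]
grip_width: 0.0103
```

```bash
python3 look.py d
python3 - <<'E'
from h import *
a=np.load('pics/topd.npy')
crop(np.clip(a*1.7,0,255).astype(np.uint8),245,185,48,36,16,"pics/td.png")
crop(np.clip(np.load('pics/sided.npy')*1.3,0,255).astype(np.uint8),240,160,76,80,8,"pics/sd.png")
E
```

```text
12.45 [0.52524634 0.00819587 0.05303207] [ 9.97796454e-01 -6.63491441e-02  4.11658559e-05 -1.57467969e-04] [ 0.65050528  0.58444294 -1.36168474] 0.010714892415594661
```

View pics/td.png

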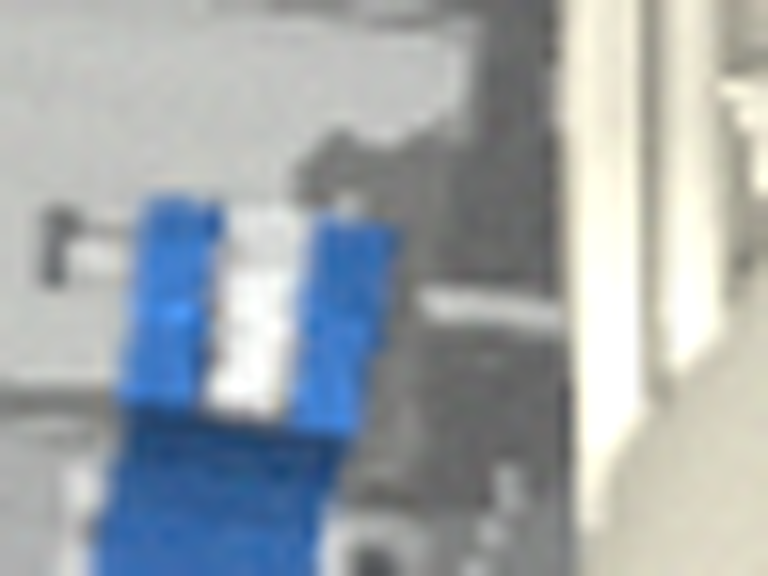

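View pics/sd.png

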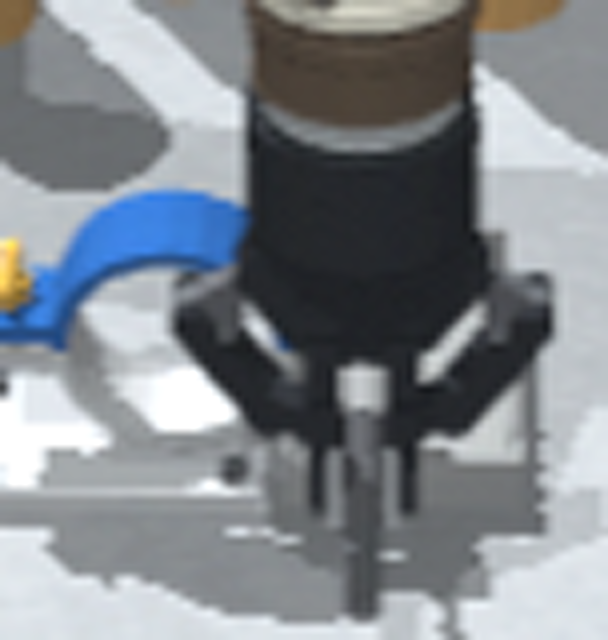

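Run:
```python
from h import *
np.set_printoptions(precision=0,suppress=True,linewidth=200)
for z in(.0745,.0776):print(onz("side",(240+362/8,160+617/8),z))
a=np.load('pics/topd.npy');print(a.mean(2)[200:209,264:284]);print((a[:,:,0]-a[:,:,2])[200:209,264:284])
```

```text
[ 1. -0.  0.]
[ 1. -0.  0.]
[[ 92.  68.  68.  64.  68.  60.  67.  71.  64.  61.  62.  63.  61.  62.  60.  63. 103. 149. 155. 153.]
 [ 90.  67.  65.  66.  66.  67.  69.  72.  66.  61.  61.  64.  62.  59.  63.  62. 102. 148. 158. 154.]
 [ 86.  69.  67.  68.  70.  66.  65.  73.  71.  65.  61.  61.  58.  61.  63.  61. 100. 151. 160. 157.]
 [ 81.  70.  69.  64.  70.  68.  67.  98. 111. 105. 104.  95.  93.  88.  82.  73. 101. 150. 161. 160.]
 [ 82.  74.  68.  65.  64.  64.  66.  88. 112. 113. 109. 110. 111. 114. 112. 110. 106. 147. 163. 160.]
 [ 73.  77.  77.  76.  64.  66.  70.  72.  75.  76.  74.  75.  78.  88.  94.  97. 103. 149. 164. 163.]
 [ 80.  78.  75.  74.  62.  65.  70.  67.  63.  63.  62.  59.  62.  66.  67.  68.  88. 148. 164. 164.]
 [ 76.  78.  77.  69.  68.  72.  73.  66.  62.  65.  64.  70.  64.  60.  61.  61.  80. 150. 165. 165.]
 [ 80.  77.  80.  66.  67.  73.  74.  67.  63.  60.  61.  61.  59.  60.  60.  63.  76. 146. 167. 165.]]
[[ 36.  68.  68.  71.  68.  40.   5.  -0.   0.   0.  -0.  -2.  -1.   0.   0.   0. -14. -17. -19. -18.]
 [ 38.  70.  74.  68.  70.  27.   1.  -0.  -2.  -1.  -1.   1.   0.  -1.   2.  -0. -11. -18. -18. -16.]
 [ 49.  69.  72.  66.  58.  22.  -1.  -2.   1.  -1.   0.   1.   1.   0.  -0.  -2. -11. -18. -16. -18.]
 [ 66.  72.  67.  72.  56.  20.  -0.  -2.  -2.  -1.  -2.  -2.   0.  -2.  -1.  -0. -10. -18. -18. -16.]
 [ 69.  80.  76.  72.  56.  16.  -2.   0.  -0.  -2.  -0.  -1.  -3.  -2.   0.  -1. -10. -17. -18. -18.]
 [ 76.  80.  77.  79.  50.   6.  -2.  -2.  -2.  -1.   0.   2.   0.  -2.  -2.   0.  -6. -16. -19. -19.]
 [ 62.  77.  82.  72.  49.  10.   0.  -0.   0.  -0.  -2.  -1.  -2.   0.   2.   0.  -6. -16. -18. -18.]
 [ 73.  77.  80.  60.  18.   0.   1.  -0.   2.  -0.  -0.   1.   0.   1.   0.   0.  -4. -18. -16. -18.]
 [ 74.  81.  78.  55.   9.   0.   0.  -2.  -2.  -0.   0.   0.   0.  -0.   0.  -1.  -4. -15. -18. -17.]]
```

Call:
carry_out(
  moves=[
    [0,-0.02,0,0,-1],
    [0,-0.04,0,0,-1],
    [0,-0.04,0,0,-1],
  ],
)

```text
clock: 12.75
eef_pos: [0.5258, 0.0122, 0.053]
tool_rot: [0.998, -0.066, 0.0, -0.0]
ft_force: [-0.8, 0.4, 0.1]
grip_width: 0.0107
```

Call:
carry_out(
  moves=[
    [0,-0.02,0,0,-1],
    [0,-0.04,0,0,-1],
    [0,-0.05,0,0,-1],
    [0,-0.05,0,0,-1],
  ],
)

```text
clock: 13.15
eef_pos: [0.5265, 0.017, 0.053]
tool_rot: [0.998, -0.066, 0.0, -0.0]
ft_force: [0.6, 0.3, -0.6]
grip_width: 0.0107
```

Call:
carry_out(
  moves=[
    [0,0,0.01,0,-1],
    [0,0,0.02,0,-1],
    [0,0,0.03,0,-1],
    [0,0,0.03,0,-1],
  ],
)

```text
clock: 13.55
eef_pos: [0.5265, 0.0169, 0.05]
tool_rot: [0.998, -0.067, 0.0, -0.0]
ft_force: [-0.1, 0.7, 0.8]
grip_width: 0.0109
```

Call:
carry_out(
  moves=[
    [0,0,0.01,0,-1],
    [0,0,0.02,0,-1],
    [0,0,0.03,0,-1],
    [0,0,0.04,0,-1],
    [0,0,0.04,0,-1],
  ],
)

```text
clock: 14.05
eef_pos: [0.5264, 0.0168, 0.0459]
tool_rot: [0.998, -0.067, -0.0, 0.0]
ft_force: [-0.4, 1.0, 0.1]
grip_width: 0.0103
```

Call:
carry_out(
  moves=[
    [0,-0.02,0,0,-1],
    [0,-0.04,0,0,-1],
    [0,-0.06,0,0,-1],
    [0,-0.065,0,0,-1],
    [0,-0.065,0,0,-1],
  ],
)

```text
clock: 14.55
eef_pos: [0.5273, 0.0233, 0.046]
tool_rot: [0.998, -0.066, 0.0, 0.0]
ft_force: [-0.5, -0.7, 0.4]
grip_width: 0.0105
```

Call:
carry_out(
  moves=[
    [0,-0.01,0,0,-1],
    [0,-0.02,0,0,-1],
    [0,-0.02,0,0,-1],
  ],
)

```text
clock: 14.85
eef_pos: [0.5271, 0.0235, 0.046]
tool_rot: [0.998, -0.067, -0.0, 0.002]
ft_force: [-0.8, -5.8, 1.5]
grip_width: 0.0105
```

Call:
carry_out(
  moves=[
    [0,0.02,0,0,-1],
    [0,0.02,0.01,0,-1],
    [0,0.02,0.02,0,-1],
    [0,0.02,0.02,0,-1],
  ],
)

```text
clock: 15.25
eef_pos: [0.5273, 0.0233, 0.044]
tool_rot: [0.998, -0.067, 0.0, -0.0]
ft_force: [0.2, -1.6, 1.2]
grip_width: 0.011
```

Call:
carry_out(
  moves=[
    [0,0,0.01,0,-1],
    [0,0,0.01,0,-1],
  ],
)

```text
clock: 15.45
eef_pos: [0.5274, 0.0233, 0.0431]
tool_rot: [0.998, -0.067, 0.0, -0.0]
ft_force: [-1.0, -1.1, 2.9]
grip_width: 0.0105
```

Call:
carry_out(
  moves=[
    [0,0,0.01,0,-1],
    [0,0,0.01,0,-1],
  ],
)

```text
clock: 15.65
eef_pos: [0.5274, 0.0233, 0.0422]
tool_rot: [0.998, -0.067, 0.0, -0.0]
ft_force: [-0.6, -1.7, 4.4]
grip_width: 0.0108
```

Call:
carry_out(
  moves=[
    [0,0.005,-0.02,0,-1],
    [0,0.005,-0.028,0,-1],
    [0,0.005,-0.028,0,-1],
  ],
)

```text
clock: 15.95
eef_pos: [0.5269, 0.0229, 0.0445]
tool_rot: [0.998, -0.066, -0.0, 0.0]
ft_force: [0.1, 0.1, -1.3]
grip_width: 0.0106
```

Call:
carry_out(
  moves=[
    [0,-0.02,0,0,-1],
    [0,-0.03,0,0,-1],
    [0,-0.03,0,0,-1],
  ],
)

```text
clock: 16.25
eef_pos: [0.5268, 0.0236, 0.0444]
tool_rot: [0.998, -0.067, -0.001, 0.002]
ft_force: [-0.9, -6.8, -0.1]
grip_width: 0.0108
```

Call:
carry_out(
  moves=[
    [0,-0.01,0,0,-1],
    [0,-0.02,0,0,-1],
    [0,-0.02,0,0,-1],
  ],
)

```text
clock: 16.55
eef_pos: [0.5268, 0.0243, 0.0444]
tool_rot: [0.998, -0.068, -0.001, 0.004]
ft_force: [-1.5, -9.2, 0.4]
grip_width: 0.0105
```

Call:
carry_out(
  moves=[
    [0,-0.01,0,0,-1],
    [0,-0.02,0,0,-1],
    [0,-0.02,0,0,-1],
  ],
)

```text
clock: 16.85
eef_pos: [0.5271, 0.0263, 0.0444]
tool_rot: [0.998, -0.068, -0.001, 0.003]
ft_force: [-2.0, -9.2, 1.2]
grip_width: 0.0107
```

Call:
carry_out(
  moves=[
    [0,-0.01,0,0,-1],
    [0,-0.02,0,0,-1],
    [0,-0.03,0,0,-1],
    [0,-0.03,0,0,-1],
  ],
)

```text
clock: 17.25
eef_pos: [0.5277, 0.03, 0.0444]
tool_rot: [0.998, -0.068, -0.001, 0.003]
ft_force: [-1.0, -6.8, 0.7]
grip_width: 0.0105
```

```bash
python3 look.py e
python3 - <<'E'
from h import *
a=np.load('pics/tope.npy')
crop(np.clip(a*1.7,0,255).astype(np.uint8),235,185,48,36,16,"pics/te.png")
E
```

```text
17.45 [0.5277607  0.03039505 0.04441126] [ 9.97725525e-01 -6.73638441e-02 -6.16050051e-04  2.34720438e-03] [-1.09440078 -5.5209684  -0.06404907] 0.010508735708409538
```

View pics/te.png

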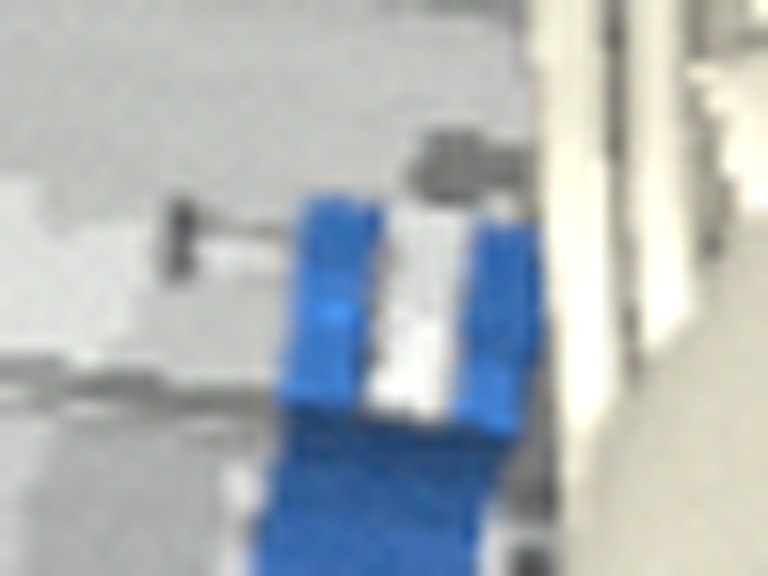

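Call:
carry_out(
  moves=[
    [0,-0.01,0,0,-1],
    [0,-0.02,0,0,-1],
    [0,-0.03,0,0,-1],
    [0,-0.04,0,0,-1],
    [0,-0.04,0,0,-1],
  ],
)

```text
clock: 17.95
eef_pos: [0.5285, 0.0355, 0.0445]
tool_rot: [0.998, -0.067, -0.0, 0.001]
ft_force: [-0.9, -1.1, -1.1]
grip_width: 0.0109
```

Call:
carry_out(
  moves=[
    [0,-0.01,0,0,-1],
    [0,-0.02,0,0,-1],
    [0,-0.03,0,0,-1],
    [0,-0.04,0,0,-1],
    [0,-0.04,0,0,-1],
  ],
)

```text
clock: 18.45
eef_pos: [0.5296, 0.041, 0.0448]
tool_rot: [0.998, -0.066, -0.0, -0.0]
ft_force: [-0.2, -0.5, -0.5]
grip_width: 0.0105
```

Call:
carry_out(
  moves=[
    [0,-0.02,0,0,-1],
    [0,-0.04,0,0,-1],
    [0,-0.06,0,0,-1],
    [0,-0.08,0,0,-1],
    [0,-0.09,0,0,-1],
    [0,-0.09,0,0,-1],
  ],
)

```text
clock: 19.05
eef_pos: [0.5307, 0.0499, 0.0447]
tool_rot: [0.998, -0.066, -0.0, -0.0]
ft_force: [-0.4, 0.8, -1.8]
grip_width: 0.0104
```

```bash
python3 look.py f
python3 - <<'E'
from h import *
a=np.load('pics/topf.npy')
crop(np.clip(a*1.7,0,255).astype(np.uint8),215,175,60,45,12,"pics/tf.png")
E
```

```text
19.25 [0.53070262 0.04970264 0.04475741] [ 9.97788845e-01 -6.64633046e-02 -7.40506499e-05 -2.13161827e-04] [ 0.02217041 -0.50298057 -2.27984182] 0.010465526485331486
```

View pics/tf.png

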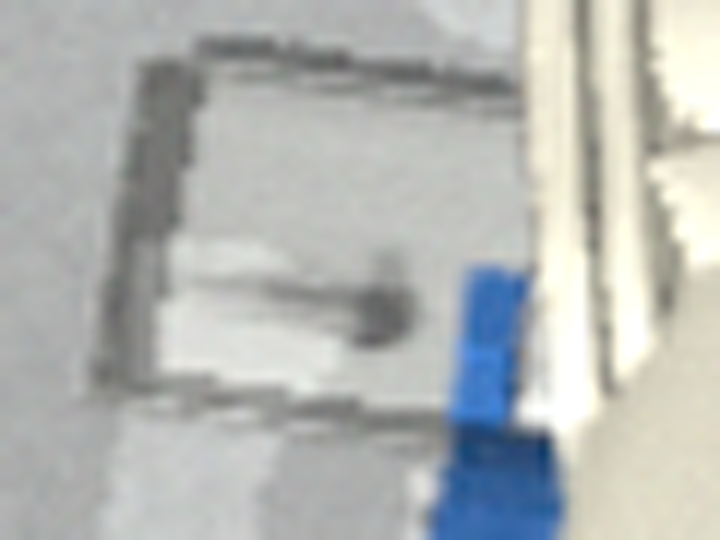

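```bash
python3 look.py g
python3 - <<'E'
from h import *
a=np.load('pics/topg.npy')
crop(np.clip(a*1.7,0,255).astype(np.uint8),215,175,60,45,12,"pics/tg.png")
E
```

```text
19.45 [0.53069401 0.04953378 0.04477764] [ 9.97783900e-01 -6.65378008e-02 -6.61566772e-05 -7.17259511e-05] [ 0.0450145   0.91214123 -1.30707023] 0.0106845288023478
```

View pics/tg.png

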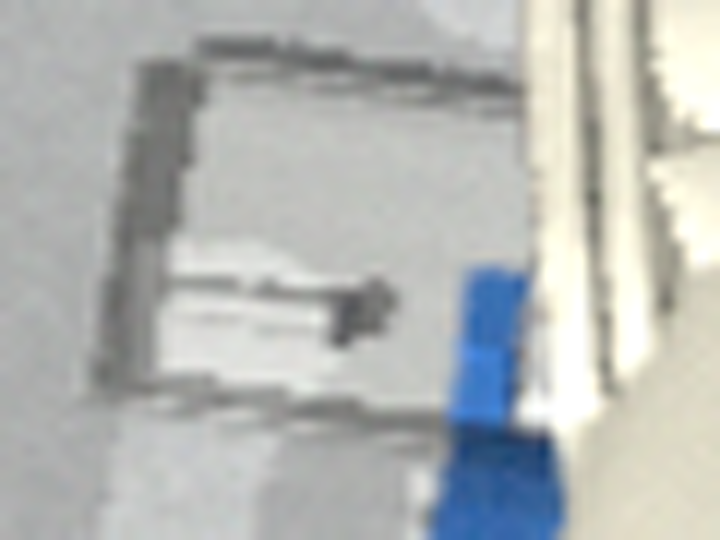

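Call:
carry_out(
  moves=[
    [0,0.1,0,0,-1],
    [0,0.25,0,0,-1],
    [0,0.4,0,0,-1],
    [0,0.55,0,0,-1],
    [0,0.7,0,0,-1],
    [0,0.85,0,0,-1],
    [0,0.95,0,0,-1],
    [0,0.95,0,0,-1],
  ],
)

```text
clock: 20.25
eef_pos: [0.5179, -0.0463, 0.0448]
tool_rot: [0.998, -0.068, -0.0, 0.0]
ft_force: [-0.1, 0.1, -0.8]
grip_width: 0.0104
```

```bash
python3 look.py i
python3 - <<'E'
from h import *
crop(np.clip(np.load('pics/topi.npy')*1.7,0,255).astype(np.uint8),215,170,90,60,8,"pics/ti.png")
crop(np.clip(np.load('pics/sidei.npy')*1.3,0,255).astype(np.uint8),220,160,100,100,6,"pics/si.png")
E
```

```text
20.45 [ 0.51827546 -0.04419968  0.04481127] [ 9.97804802e-01 -6.62234625e-02  5.88357644e-05 -1.65638392e-04] [-0.31591488 -0.31867882 -0.94127175] 0.010631566790551897
```

View pics/ti.png

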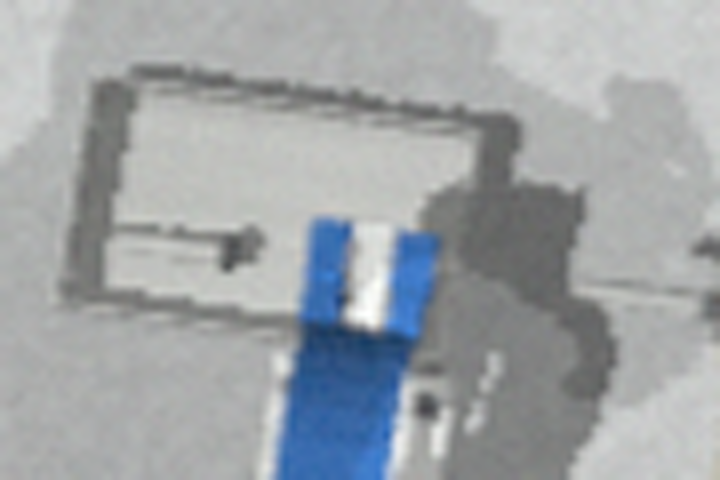

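View pics/si.png

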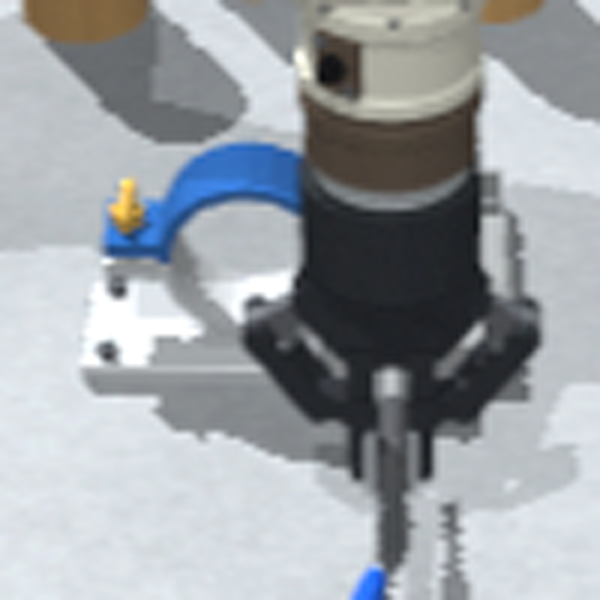

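Call:
carry_out(
  moves=[
    [0,0.1,-0.3,0,-1],
    [0,0.3,-0.6,-0.05,-1],
    [0,0.6,-0.8,-0.1,-1],
    [0,0.9,-0.8,-0.142,-1],
    [0,1,-0.8,-0.142,-1],
    [0,1,-0.8,-0.142,-1],
    [0,1,-0.8,-0.142,-1],
  ],
)

```text
clock: 21.15
eef_pos: [0.5045, -0.1427, 0.1241]
tool_rot: [0.999, 0.045, -0.001, -0.001]
ft_force: [0.1, 0.6, -0.2]
grip_width: 0.0107
```

Call:
carry_out(
  moves=[
    [-0.1,0.4,0,0,-1],
    [-0.2,0.8,0,0,-1],
    [-0.235,1,0,0,-1],
    [-0.235,1,0,0,-1],
    [-0.235,1,0,0,-1],
  ],
)

```text
clock: 21.65
eef_pos: [0.4904, -0.2442, 0.1241]
tool_rot: [0.999, 0.045, -0.001, -0.001]
ft_force: [0.1, -0.4, -1.4]
grip_width: 0.0105
```

Call:
carry_out(
  moves=[
    [0,0.1,0.1,0,-1],
    [0,0.16,0.3,0,-1],
    [0,0.16,0.4,0,-1],
    [0,0.16,0.4,0,-1],
    [0,0.16,0.4,0,-1],
  ],
)

```text
clock: 22.15
eef_pos: [0.4918, -0.2607, 0.0845]
tool_rot: [0.999, 0.045, -0.0, -0.0]
ft_force: [-0.5, -0.7, -1.3]
grip_width: 0.0106
```

```bash
python3 look.py j
python3 - <<'E'
from h import *
crop(np.clip(np.load('pics/topj.npy')*1.7,0,255).astype(np.uint8),345,185,90,80,8,"pics/tj.png")
crop(np.clip(np.load('pics/sidej.npy')*1.4,0,255).astype(np.uint8),235,235,76,90,8,"pics/sj.png")
E
```

```text
22.35 [ 0.49248944 -0.26147974  0.08567198] [9.98981527e-01 4.51138900e-02 7.03070684e-04 3.88934555e-04] [-0.23160001 -0.41090306 -1.99983038] 0.010955346506506501
```

View pics/tj.png

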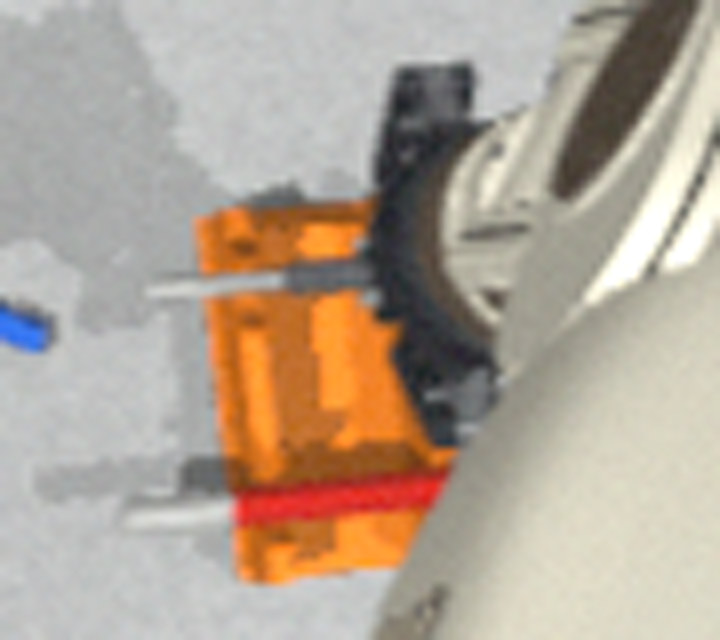

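View pics/sj.png

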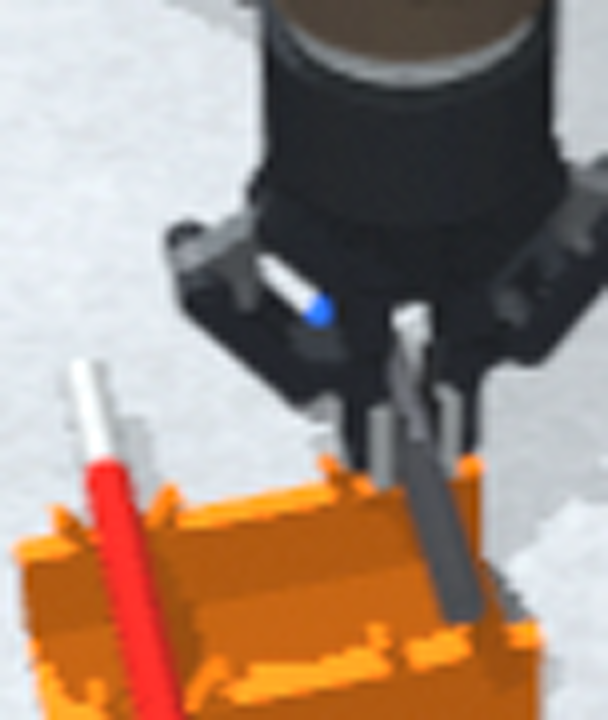

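Call:
carry_out(
  moves=[
    [0,0,0.2,0,-1],
    [0,0,0.4,0,-1],
    [0,0,0.5,0,-1],
    [0,0,0.55,0,-1],
    [0,0,0.58,0,-1],
    [0,0,0.59,0,-1],
    [0,0,0.59,0,-1],
    [0,0,0.59,0,-1],
  ],
)

```text
clock: 23.15
eef_pos: [0.4924, -0.2617, 0.0265]
tool_rot: [0.999, 0.045, 0.001, 0.0]
ft_force: [1.6, -0.1, -1.4]
grip_width: 0.0107
```

Call:
carry_out(
  moves=[
    [0,0,0.015,0,-1],
    [0,0,0.025,0,-1],
    [0,0,0.025,0,-1],
  ],
)

```text
clock: 23.45
eef_pos: [0.4921, -0.2615, 0.0235]
tool_rot: [0.999, 0.045, 0.0, 0.0]
ft_force: [0.0, -0.5, -0.5]
grip_width: 0.0107
```

Call:
carry_out(
  moves=[
    [0,0,0.01,0,-1],
    [0,0,0.01,0,-1],
  ],
)

```text
clock: 23.65
eef_pos: [0.4922, -0.2615, 0.0234]
tool_rot: [0.999, 0.045, 0.0, 0.0]
ft_force: [-2.2, 1.0, 5.7]
grip_width: 0.0107
```

Seated (5.7 N up). Release and rise.

Call:
carry_out(
  moves=[
    [0,0,-0.01,0,-0.8],
    [0,0,-0.01,0,-0.5],
    [0,0,-0.01,0,-0.2],
    [0,0,-0.01,0,-0.1],
    [0,0,-0.01,0,-0.1],
    [0,0,-0.2,0,-0.1],
    [0,0,-0.5,0,-0.1],
    [0,0,-0.9,0,-0.1],
    [0,0,-1,0,-0.1],
    [0,0,-1,0,-0.1],
  ],
)

```text
clock: 24.65
eef_pos: [0.4934, -0.2623, 0.1246]
tool_rot: [0.999, 0.045, 0.002, 0.001]
ft_force: [1.5, -0.6, -0.2]
grip_width: 0.0384
```

Call:
carry_out(
  moves=[
    [-0.5,0.3,-0.2,0,0],
    [-1,0.6,-0.5,0,0],
    [-1,1,-0.5,0,0],
    [-1,1,-0.5,0,0],
    [-1,1,-0.5,0,0],
  ],
)

```text
clock: 25.15
eef_pos: [0.4001, -0.3709, 0.1708]
tool_rot: [0.999, 0.043, -0.001, -0.001]
ft_force: [0.2, 1.6, -0.1]
grip_width: 0.0428
```

```bash
python3 look.py k
python3 - <<'E'
from h import *
crop(np.clip(np.load('pics/topk.npy')*1.7,0,255).astype(np.uint8),345,185,90,80,8,"pics/tk.png")
crop(np.clip(np.load('pics/sidek.npy')*1.2,0,255).astype(np.uint8),225,170,100,170,4,"pics/sk.png")
crop(np.clip(np.load('pics/topk.npy')*1.7,0,255).astype(np.uint8),215,170,90,60,8,"pics/tk2.png")
E
```

```text
25.35 [ 0.40124909 -0.36827841  0.17085952] [ 9.98949411e-01  4.58010490e-02 -9.55593299e-04 -1.19370507e-03] [ 0.53446344 -0.44167994 -0.58208082] 0.04253363780062808
```

View pics/tk.png

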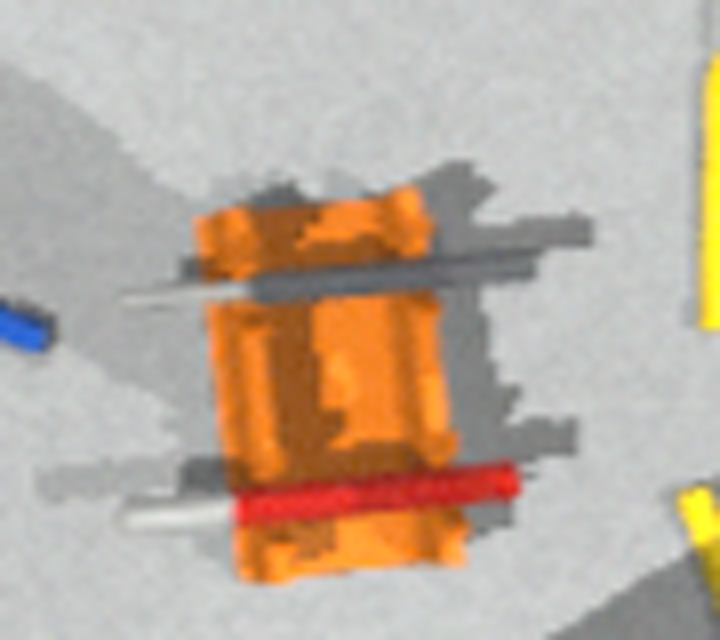

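View pics/sk.png

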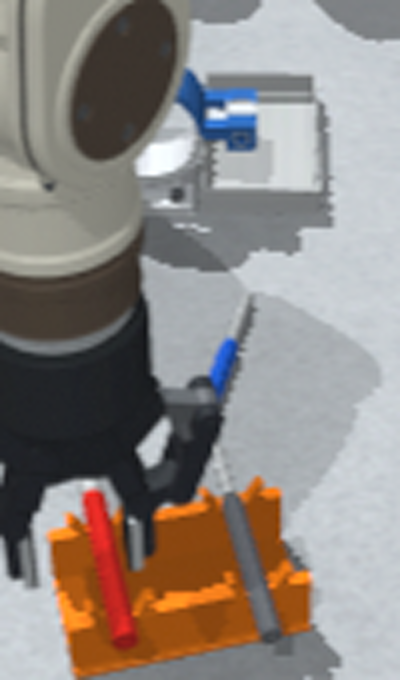

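View pics/tk2.png

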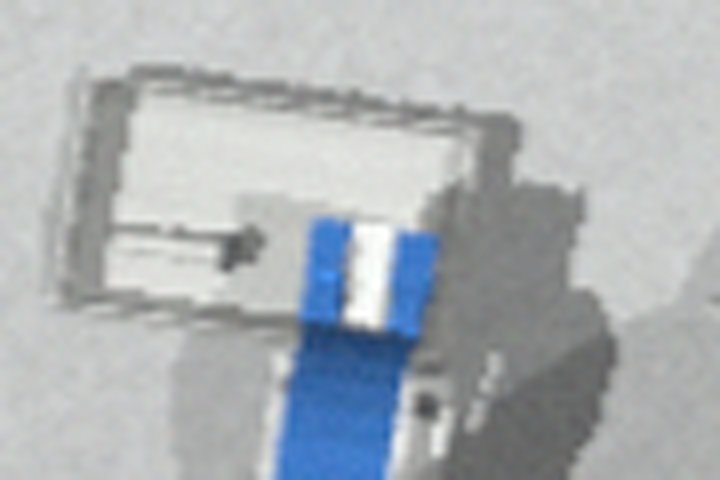

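View pics/side_k.png

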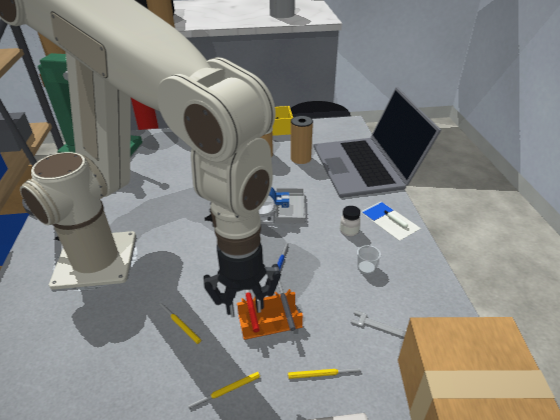

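Run:
```python
from h import *
print(order.job_done())
```

```text
the job is handed in; nothing more can be done
None
```

The pin is out and lying in the steel tray, and the slim punch is back in its groove of the rest. I handed the job in at about 25 s of the 61 s. No verdict is given.

**What I did:** With the punch from the rest, I probed the ear's face and found the hole about 8 mm above the hinge axis. I pressed the ear down into line, then drove the pin out. The pin gave way at about 9 N and slid freely after that. The highest force read against the clamp was about 12.5 N at the first touch, well under the 25 N limit.

**Last checks:**
- **Pin and punch:** the final pictures show the pin flat in the tray, plain end outward, and the slim punch where it started.
- **Bystanders:** the stout punch is where it was. The others I could see look untouched; two of the tubes were behind the arm in the last side view.
- **Arm:** it stands clear of everything.

**What disagreed:**
- **Fingertip height:** the fingertips stood roughly 36 mm higher than the reported tool height and the stated 25 mm fingertip offset implied. My first close went above the punch and caught nothing. I then set the height by picture and contact.
- **Grip opening:** it read 10.5 mm on the 12 mm shaft.
- **Lateral aim:** by camera it differed from the arm's own reading by about 2 mm, so I found the hole by feel.

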